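# Jack up one end of the monitor shelf and hold it for new foot pads

## Robot

A 6-joint arm with a two-finger parallel gripper is mounted at the origin on the work surface. World frame = base frame: x ahead of the robot, y to its left, z up, the work surface at z = 0. Lengths are in mm, angles in rad, forces in N, time in s.
With the tool pointing down it reaches from about 400 to 925 mm from the base axis. Payload 12.5 kg.
Tool frame: the origin (TCP) lies midway between the tips of the shut fingers; the grasp point (between the pads) lies 19 mm behind it; z points along the fingers, y is the direction in which the jaws open and shut (so a half turn about z gives the same grasp; the last joint's range is limited). The gripper opens to 95 mm and grips with 3 to 60 N. Pads are 20 mm wide; open, the fingers measure 119 mm over their backs; the gripper's body (75 mm by 180 mm) begins 59 mm behind the grasp point.
Start: joints at [1.024, 0.491, 1.559, -0, 1.092, -0.106], TCP at [266.651, 565.282, 214.661] pointing down, gripper open.
Joint ranges: [-3.1, 3.1], [-0.84, 2.19], [0.05, 2.79], [-1.13, 4.28], [0.06, 2.93], [-2.69, 2.69]. Speed limits (rad/s): [2.22, 2.22, 2.79, 3.14, 3.14, 3.14].

## Interface

Orientations are given as [roll, pitch, yaw] about the fixed x, y, z axes, in that order (R = Rz(yaw) Ry(pitch) Rx(roll)).
In Python, from cell import env, eyes, job_done, boxes_of, regions_of gives the robot as it stands.
- The arm moves only by the tool send_rows, never from a script. Its argument "plan" is text: rows parted by semicolons, each of 5 numbers parted by spaces: the shift along the tool's x, y, z in mm, then the turn about the tool's z in rad, then the finger opening in mm, from 0 to 95.1. In form: x y z roll gripper; .... A call has 1 to 8 rows; each row shifts and turns the pose as measured when the row begins, along the tool's axes as they then stand; what a row does not reach is not made up. A row lasts 1/10 s, in which the tool goes at most 50 mm and 8.59 degrees, less where a joint would pass 70% of its speed; a pose out of reach is approached as far as the arm can. A call with a gripper value outside its range is refused whole. The fingers move at their own pace and stop on an object; the grip force is fixed at half the most. Time passes only in rows, so rows that do not move let the fingers close. It gives the time, the measured TCP pose, the force and the opening at its end, in the units of the state.
- env.state(): the state, without advancing time (a new reading comes with each control period).
- eyes.read_camera(name): name is "scene" or "top" or "wrist"; returns a dict with "image" (480x640x3 uint8, red, green, blue), "vertical_fov" (degrees; the focal length in pixels is half the picture's height over the tangent of half this angle, whatever the lens; pixels are square), "cx", "cy" (the principal point, pixels), "k1" (the pictures are not rectified: a ray, as slopes to the right and down, at radius r is drawn at 1 + k1 r^2 times it, then the intrinsics apply), "extrinsics" (4x4, takes a point from camera to world coordinates). Camera axes: x right, y up, looking along -z (the intrinsics and any distortion apply to the point x, -y, -z); pixel columns grow to the right and rows downward; lengths in mm; the calibration is good to about 2 mm. A picture is of the moment at which its call begins. There is no depth.
- job_done(): hands the job in, once; it reports no verdict.
Trained networks look in a picture, given as the dict that the camera call returned (one of the last four; its "shot" number tells which), for a name from the list of things; names that differ only in an ending like _2 or _b are one class to them, and where a whole thing is asked for, a point or a joint stands for the part that bears it (a point fixed in the world has none). Each returns a list of dicts, best first, with "confidence" (0 to 1); they miss things now and then, are a little off and sometimes report something else, mostly with a low value. They report only what shows in the picture. A call takes as long as a camera call.
- boxes_of(target, picture): "bbox" ([left, top, width, height] in pixels, round what is visible of it).
- regions_of(target, picture): "pixels" (480x640 bool, what is visible of it) and "bbox" ([left, top, width, height] in pixels, round what is visible of it).
The state is a dict: "t": time; "joints": joint angles; "qvel": joint speeds; "tau": joint torques, N m; "eef_pos": TCP position; "tcp_rot": TCP orientation; "ft_force": force on the tool from outside, world axes, zero at the start; "moment": the same for the moment, N m; "opening": opening from 0.0 (shut) to 1.0 (fully open).
Only numpy, scipy, OpenCV 4.12 (cv2) and the standard library are available. Lean on these libraries where they do the work, as an engineer would, in place of code of your own. Each camera call takes 0.05 s, during which the arm holds its last target.

## Task

A colleague is about to slip the new 10 mm rubber pads under the two feet at the taped end of the white monitor shelf. Set the red lever jack squarely under that end, its steel lifting toe centred below the yellow tape mark, then pump its handle with full strokes until both feet hang at least 11 mm, but no more than 18 mm, clear of the desk. Finish holding the handle pressed right down (the jack sinks back a little when it is let up), with the shelf carried by the jack alone; do not push or lift the shelf or the monitor by hand, and leave everything else on the desk where it is.

Things in the scene. Friction and masses are not known exactly. Their poses are not given: they have to be found in the camera images.
- jack: Red lever jack loose on the desk, 0.96 kg, right of the shelf's taped end. Origin: underside of its foot plate; z up, +y is where the toe points, -y the pump handle. Foot plate 80 mm wide (x), 4 mm thick, y = -120 to +68 mm. Mast: upright channel 34 mm wide (x), y = -20 to +10 mm, top 175 mm up; its top 40 mm are bare, to be gripped from above across the 34 mm. Slide it or carry it just off the desk.
- jack_mast (a point): Point on the mast's centre line, 150 mm above the desk, at y = -5 mm of the jack: the place to grip. Its axes are the jack's.
- saddle (a point): Lift centre of the jack's steel toe, on its top face, 45 mm in front (+y) of the jack's origin. The toe is 40 mm wide (x), 5 mm thick and reaches from y = +10 to +68 mm; its top is 10 mm above the desk when jack_rack is 0.
- jack_rack (a joint): Rise of the ladder rack with the toe, m: 0 lowest, 0.04 highest. It starts at 0 or one notch up (0.008). Notches are 8 mm apart: each full down stroke of the handle raises the toe 11 to 13 mm; when the handle comes back up the toe sinks 3 to 5 mm onto the next notch, a gain of 8 mm a stroke. It cannot be lowered.
- jack_handle (a joint): Pump handle, rad: 0 raised (a spring returns it there, 18 degrees above level), 0.5 right down on its stop (10 degrees below level). Hinge: level, along the jack's x, 115 mm up at y = -30 mm of the jack. Pressing at handle_pad takes 3 to 5 N unloaded, up to 13 N with the shelf on the toe. A stroke must go to the stop and fully back up for the ratchet to catch.
- handle_pad (a point): Place to press, on top of the handle's black rubber grip (26 mm wide, 18 mm thick, 86 mm long), 130 mm out from the hinge: 165 mm above the desk with the handle raised, 100 mm when it is right down. Its y axis runs along the handle towards the mast.
- riser: White monitor shelf loose on the desk: board 660 mm long (y) by 240 mm deep (x), top 130 mm up, on two 18 mm end panels with two feet each; 2.6 to 4 kg plus the monitor it carries. Origin: centre of its length and depth, at the desk. Its taped end is at its -y, on the robot's right; y runs along the shelf away from that end.
- lift_point (a point): The marked lift point: middle of the underside of the taped end panel, 24 mm above the desk while the shelf stands, 9 mm in from the end face, mid-way between that end's feet (each 92 mm away in x). A 30 mm wide yellow tape strip over the board's end and down the end face marks it. Its axes are the shelf's.
- foot_near (a point): Underside of the foot at the taped end nearer to the robot (28 mm across); z is 0 while it stands on the desk.
- foot_far (a point): Underside of the other foot at the taped end, 184 mm farther from the robot; z is 0 while it stands on the desk.
- monitor: Black monitor standing loose on the shelf, 440 mm wide, 350 mm high, its foot 170 by 220 mm; origin under the centre of its foot. Leave alone.
- pad_tray: Blue tray 85 x 110 x 22 mm with the two new rubber pads; origin under its centre. Leave alone.
- paper_cup: White cup, 72 mm across the rim, 85 mm high; origin under its centre. Leave alone.
- tape_roll: Roll of yellow tape lying flat, 72 mm across, 24 mm high; origin under its centre. Leave alone.
- stapler: Red and black stapler, 120 mm long, 45 mm high; origin under its centre. Leave alone.

How it is judged (in metres and radians):
On the way, in this order (a step that is already met when the one before it is completed fails the run):
1. the jack stands squarely under the taped end, its toe centred below the mark, both feet still on the desk (horizontal distance between saddle and lift_point below 0.012 m and angle between the y axis of jack and the y axis of riser, either way round below 0.2 rad and angle between jack's own z axis and vertical below 0.06 rad and linear speed of jack below 0.02 m/s and height (world z) of each of foot_near, foot_far below 0.003 m), for 0.2 s.
2. the handle has been pumped and the toe carries that end, both feet off the desk (height (world z) of each of foot_near, foot_far above 0.0025 m and contact force between jack and riser above 8 N), for 0.1 s.
At the end, for the whole second after the job is handed in: The gripper holds the handle down (over 0.42 rad, over 1.5 N); both feet hang 11 to 18 mm clear, at rest; the jack, upright and square within 0.2 rad, bears over 8 N, toe centre within 16 mm of the lift point from above (12 mm when set); the robot does not touch the shelf (height (world z) of foot_near between 0.011 and 0.018 m and height (world z) of foot_far between 0.011 and 0.018 m and value of joint jack_handle above 0.42 rad and contact force between the fingers and jack above 1.5 N and contact force between jack and riser above 8 N and contact force between each of the arm, the fingers and riser below 0.5 N and horizontal distance between saddle and lift_point below 0.016 m and angle between the y axis of jack and the y axis of riser, either way round below 0.2 rad and angle between jack's own z axis and vertical below 0.06 rad and linear speed of riser below 0.02 m/s and angle between monitor's own z axis and vertical below 0.1 rad and linear speed of monitor below 0.03 m/s); the arm keeps its last pose, push and grip.
It fails at once if the shelf was shoved along the desk (lift point over 33 mm from its start, its own lift included) (distance of lift_point from where it was at the start of the episode above 0.033 m).
It fails at once if the robot pushed or lifted the shelf or the monitor itself (contact force between any of the arm, the fingers and riser above 4 N or contact force between any of the arm, the fingers and monitor above 4 N).
It fails at once if the monitor slid or tipped on the shelf (angle between monitor's own z axis and vertical above 0.2 rad or distance of monitor from where it was at the start of the episode above 0.04 m).
It fails at once if a bystander was moved (distance of any of pad_tray, paper_cup, tape_roll, stapler from where it was at the start of the episode above 0.025 m or angle between paper_cup's own z axis and vertical above 0.5 rad).
It also fails if it takes over 64 s, if anything falls off the work surface, if the arm or the gripper's body presses on something with over 40 N, if the wrist force passes 120 N, or if a joint passes its speed limit or range.

## Working session

There is one attempt and no reset: what is moved stays moved. The work goes in short steps, Python scripts to look and compute and a tool call to move; the robot and the scene stay as the last step left them, time stands still between calls to the robot, and variables do not carry over. Pictures are saved under pics/ and viewed, and the job is handed in when it is done.

Besides the shell and the picture viewer there is one more tool, called after ">>>" by a JSON object that holds its "method" and its "body", one argument or row to a line. send_rows: Moves the arm, as the interface text tells. Its arguments: {"type":"object","properties":{"plan":{"type":"string"}},"required":["plan"]}

```bash
ls; mkdir -p pics; python3 - <<'E'
from cell import env, eyes
import cv2
print(env.state())
for n in ["scene","top","wrist"]:
    p=eyes.read_camera(n)
    cv2.imwrite(f"pics/{n}0.png",p["image"][:,:,::-1])
    print(n,p["vertical_fov"],p["cx"],p["cy"],p["k1"],p["extrinsics"],p["shot"])
E
```

```text
pics
{'t': 0.0, 'joints': array([ 1.02440240e+00,  4.91559591e-01,  1.55948093e+00,  4.27003404e-06,
        1.09173446e+00, -1.05604511e-01]), 'qvel': array([-0.00031739, -0.0024139 , -0.00038356,  0.00052177, -0.00010062,
       -0.0005982 ]), 'tau': array([ 5.69244839e-04, -6.12635565e+01, -2.58194089e+01,  6.92756195e-02,
        4.81048494e-02, -7.45157809e-05]), 'eef_pos': array([266.49902838, 565.03735805, 214.05090409]), 'tcp_rot': array([-3.14041732e+00, -1.28392477e-04,  2.70080119e+00]), 'ft_force': array([ 0.27567761, -0.310312  , -0.25418386]), 'moment': array([0.02527157, 0.04832663, 0.03446464]), 'opening': 1.0040592955075018}
scene 54.33884092289864 322.1174501907652 235.84306522890645 0.02876370214329034 [[-8.00685671e-01 -5.09618965e-01  3.14945974e-01  9.57863330e+02]
 [ 5.99060949e-01 -6.85765824e-01  4.13341522e-01  5.25420449e+02]
 [ 5.33250701e-03  5.19628468e-01  8.54375690e-01  1.07387486e+03]
 [ 0.00000000e+00  0.00000000e+00  0.00000000e+00  1.00000000e+00]] 1
top 45.725465616727185 318.8100934463294 240.82528207196242 -0.11414493641054353 [[ 2.78985559e-02  9.92286265e-01 -1.20787577e-01  4.71828778e+02]
 [-9.99477691e-01  2.57188670e-02 -1.95674567e-02  4.52379216e+01]
 [-1.63099989e-02  1.21270393e-01  9.92485504e-01  1.39377777e+03]
 [ 0.00000000e+00  0.00000000e+00  0.00000000e+00  1.00000000e+00]] 2
wrist 66.73327875634875 326.0514251330684 241.24347178444862 -0.029183329440635206 [[ 4.27265130e-01 -8.69764441e-01 -2.46889298e-01  1.96436934e+02]
 [ 9.04123906e-01  4.10386810e-01  1.18922787e-01  5.98112947e+02]
 [-2.11469949e-03 -2.74030077e-01  9.61718797e-01  3.83664719e+02]
 [ 0.00000000e+00  0.00000000e+00  0.00000000e+00  1.00000000e+00]] 3
```

View pics/scene0.png

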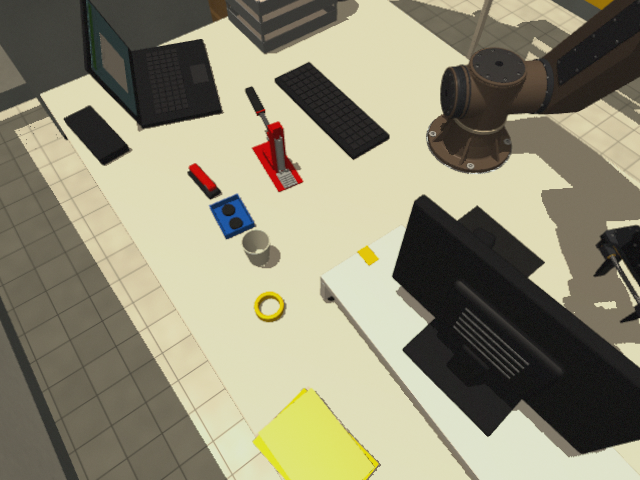

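View pics/top0.png

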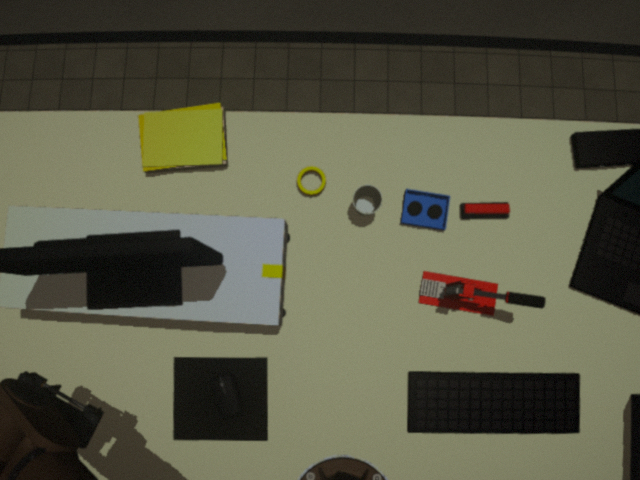

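View pics/wrist0.png

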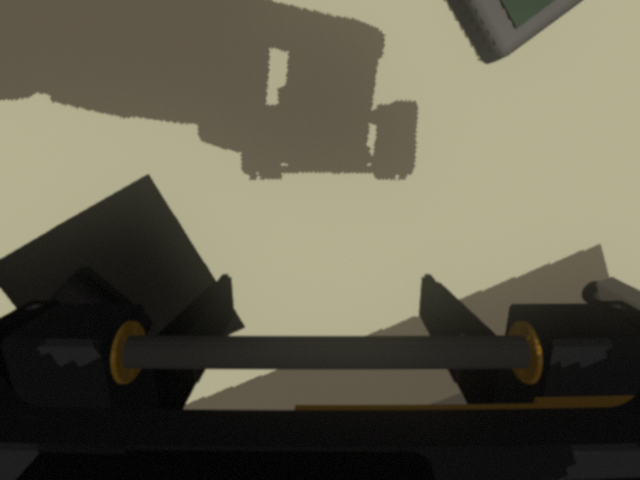

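```bash
cat > h.py <<'E'
import numpy as np, cv2
def cam(p):
    f=240/np.tan(np.radians(p["vertical_fov"])/2); return f,p["cx"],p["cy"],p["k1"],np.array(p["extrinsics"])
def proj(p,P):
    f,cx,cy,k,E=cam(p); P=np.atleast_2d(np.asarray(P,float))
    c=(P-E[:3,3])@E[:3,:3]; a=c[:,0]/-c[:,2]; b=-c[:,1]/-c[:,2]
    s=1+k*(a*a+b*b); return np.c_[cx+f*a*s,cy+f*b*s]
def unproj(p,uv,z):
    f,cx,cy,k,E=cam(p); uv=np.atleast_2d(np.asarray(uv,float))
    d=np.c_[(uv[:,0]-cx)/f,(uv[:,1]-cy)/f]; s=d.copy()
    for _ in range(30): s=d/(1+k*(s**2).sum(1))[:,None]
    r=np.c_[s[:,0],-s[:,1],-np.ones(len(s))]@E[:3,:3].T
    o=E[:3,3]; return o+r*((z-o[2])/r[:,2])[:,None]
def save(n,im,crop=None,k=1):
    if crop: x,y,w,h=crop; im=im[y:y+h,x:x+w]
    cv2.imwrite("pics/"+n,cv2.resize(im[:,:,::-1],None,fx=k,fy=k,interpolation=cv2.INTER_CUBIC))
E
python3 - <<'E'
from cell import *
from h import *
import pickle
S=eyes.read_camera("scene");T=eyes.read_camera("top")
pickle.dump((S,T),open("st0.pkl","wb"))
save("t_jack.png",T["image"],(400,180,160,150),5)
save("t_end.png",T["image"],(200,190,130,150),5)
save("s_jack.png",S["image"],(230,70,100,130),5)
save("s_end.png",S["image"],(300,220,130,110),5)
for n in ["jack","riser","pad_tray","paper_cup","tape_roll","stapler"]:
    for c,p in (("S",S),("T",T)):
        print(n,c,[(np.round(b["bbox"]),round(b["confidence"],2)) for b in boxes_of(n,p)[:2]])
E
```

```text
jack S [(array([245.,  91.,  58., 104.]), 0.68), (array([277., 140.,  19.,  49.]), 0.28)]
jack T [(array([420., 272., 124.,  39.]), 0.95)]
riser S [(array([322., 228., 318., 252.]), 0.79), (array([253., 289.,  30.,  34.]), 0.22)]
riser T [(array([  0., 203., 291., 123.]), 0.84)]
pad_tray S [(array([209., 192.,  45.,  48.]), 0.72), (array([393., 192., 246., 264.]), 0.28)]
pad_tray T [(array([403., 190.,  47.,  40.]), 0.73)]
paper_cup S [(array([242., 231.,  27.,  35.]), 0.91)]
paper_cup T [(array([353., 185.,  29.,  32.]), 0.66)]
tape_roll S [(array([254., 290.,  32.,  34.]), 0.88)]
tape_roll T [(array([297., 169.,  30.,  25.]), 0.78), (array([  0., 202., 291., 124.]), 0.19)]
stapler S [(array([188., 162.,  32.,  36.]), 0.91)]
stapler T [(array([462., 203.,  51.,  17.]), 0.66)]
```

View pics/t_jack.png

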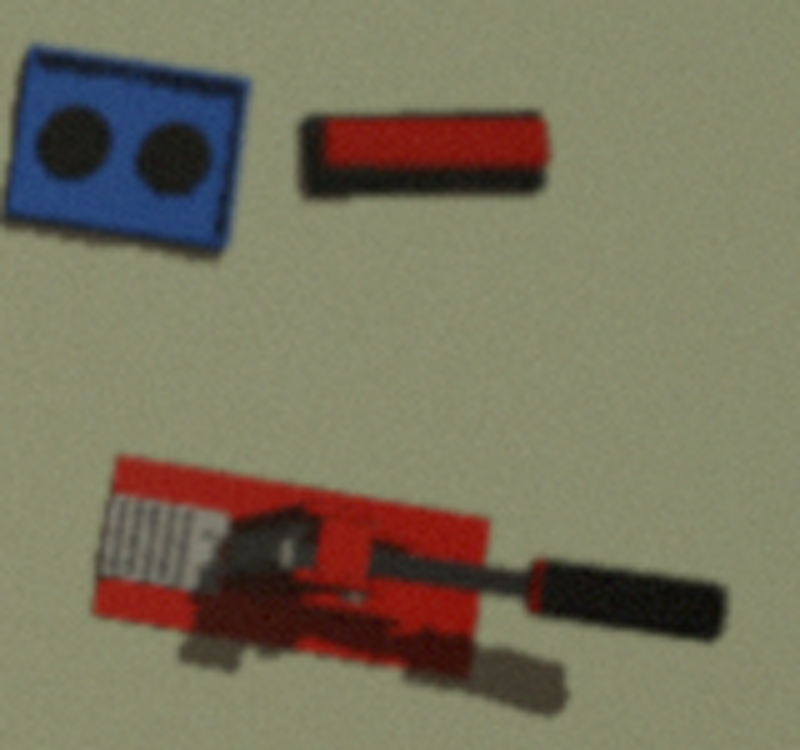

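View pics/t_end.png

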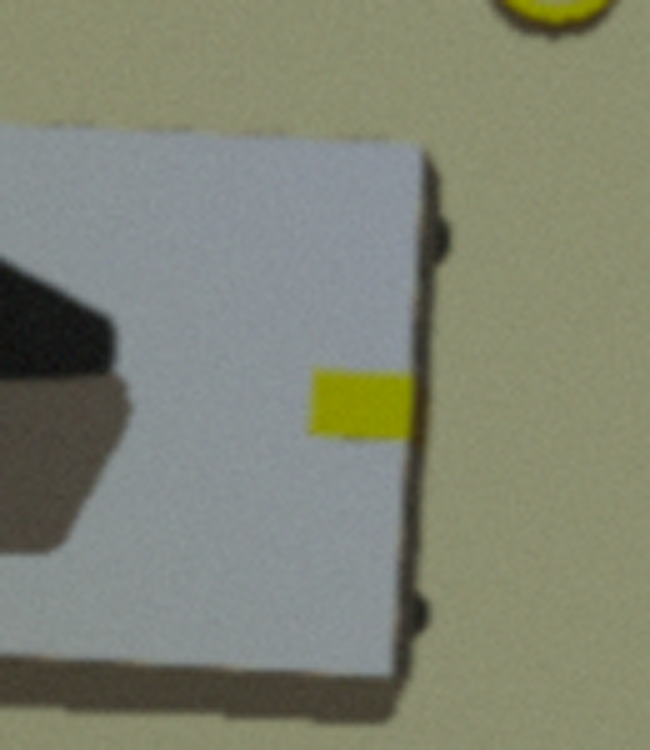

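View pics/s_jack.png

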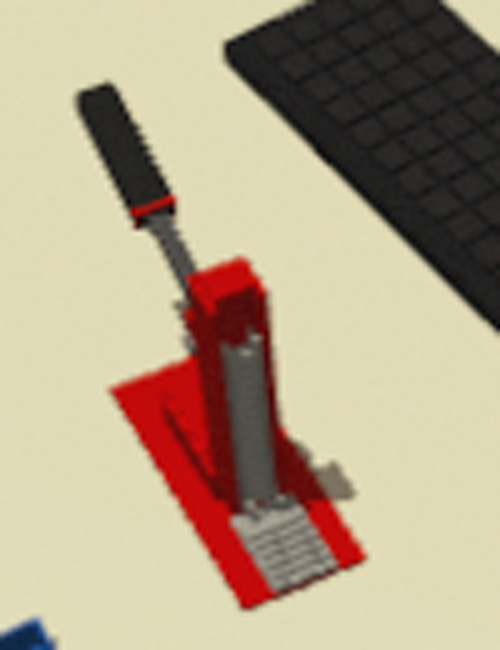

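View pics/s_end.png

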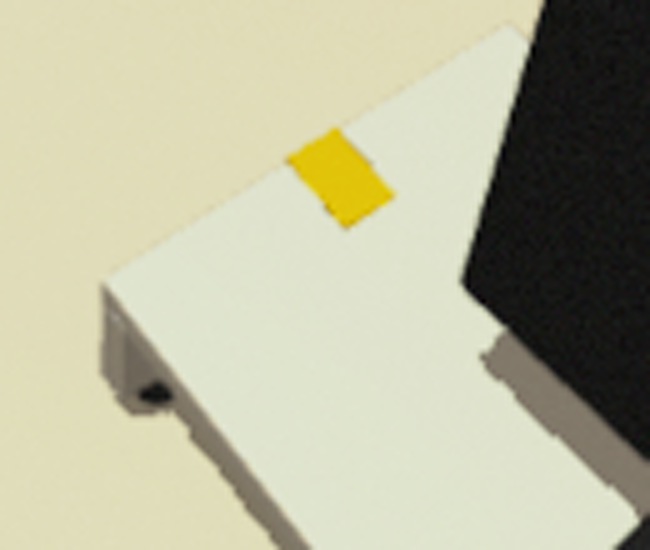

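```bash
cat > fit.py <<'E'
from h import *
import pickle
from scipy.optimize import least_squares
S,T=pickle.load(open("st0.pkl","rb"))
px=lambda o,u:np.array(o)+(np.array(u,float)+.5)/5-.5
def fit(obs,x0):
    def tr(q,L):
        c,s=np.cos(q[2]),np.sin(q[2]);return [q[0]+c*L[0]-s*L[1],q[1]+s*L[0]+c*L[1],L[2]]
    res=lambda q:np.concatenate([proj(p,tr(q,L))[0]-u for p,u,L in obs])
    r=least_squares(res,x0,x_scale=[100,100,1]);return r.x,np.round(r.fun.reshape(-1,2),1)
J=(400,180);j=(230,70);R=(200,190);r=(300,220)
jt=[(T,px(J,(118,457)),(40,68,4)),(T,px(J,(490,520)),(40,-120,4)),(T,px(J,(470,678)),(-40,-120,4)),(T,px(J,(94,613)),(-40,68,4))]
js=[(S,px(j,(245,608)),(40,68,4)),(S,px(j,(365,558)),(-40,68,4)),(S,px(j,(110,388)),(40,-120,4))]
rt=[(T,px(R,(425,146)),(120,-330,130)),(T,px(R,(392,675)),(-120,-330,130)),(T,px(R,(413,373)),(15,-330,130)),(T,px(R,(411,438)),(-15,-330,130))]
rs=[(S,px(r,(103,283)),(120,-330,130)),(S,px(r,(510,22)),(-120,-330,130)),(S,px(r,(287,158)),(15,-330,130)),(S,px(r,(338,127)),(-15,-330,130))]
if __name__=="__main__":
    for o in (jt,js,jt+js):
        q,f=fit(o,[500,-250,-.1]);print("jack",q,f.tolist())
    for o in (rt,rs,rt+rs):
        q,f=fit(o,[500,450,0]);c,s=np.cos(q[2]),np.sin(q[2]);print("riser",q,"lift",q[0]+321*s,q[1]-321*c,f.tolist())
    for n,u,z in [("tray",(426,210),22),("cup",(367,200),40),("tape",(311,181),20),("stap",(485,210),40)]:
        print(n,unproj(T,u,z))
E
python3 fit.py
```

```text
jack [ 5.25238608e+02 -2.45984851e+02 -1.44558366e-01] [[-0.2, -0.6], [0.5, -0.4], [-0.0, 0.3], [-0.4, 0.6]]
jack [ 5.25537440e+02 -2.45895018e+02 -1.53220781e-01] [[-0.5, 0.3], [0.7, -0.2], [-0.1, -0.1]]
jack [ 5.25392960e+02 -2.46001190e+02 -1.47220192e-01] [[-0.1, -0.7], [0.6, -0.3], [-0.1, 0.4], [-0.4, 0.4], [-0.3, 0.2], [0.8, -0.3], [-0.3, -0.1]]
riser [ 5.64811487e+02  4.80893392e+02 -2.67875136e-02] lift 556.2137234688435 160.0085551392438 [[0.4, -1.0], [0.3, 0.5], [-0.1, 0.0], [-0.6, 0.5]]
riser [ 5.62568478e+02  4.82185423e+02 -1.97478092e-02] lift 556.2298434748369 161.24801167264349 [[-0.0, -0.6], [-0.1, -0.5], [0.1, 0.7], [0.0, 0.4]]
riser [ 5.63689580e+02  4.81482109e+02 -2.33947365e-02] lift 556.1805545832763 160.56994928970892 [[-0.1, -1.0], [0.3, 0.5], [-0.4, 0.0], [-0.8, 0.4], [-0.3, -1.0], [-0.2, -0.6], [-0.1, 0.5], [-0.1, 0.2]]
tray [[ 721.55978464 -187.91568951   22.        ]]
cup [[739.00249705 -41.78044545  40.        ]]
tape [[787.16466392  95.73744971  20.        ]]
stap [[ 722.33488251 -329.02663841   40.        ]]
```

```bash
python3 - <<'E'
from fit import *
for u,z in [((87,308),140),((182,306),140),((222,258),480),((222,258),200),((180,232),480),((180,265),480),((180,265),200)]: print(u,z,unproj(T,u,z).round())
print("scene")
for u,z in [((425,198),480),((394,278),170)]: print(u,z,unproj(S,u,z).round())
E
```

```text
(87, 308) 140 [[459. 587. 140.]]
(182, 306) 140 [[471. 369. 140.]]
(222, 258) 480 [[551. 219. 480.]]
(222, 258) 200 [[575. 273. 200.]]
(180, 232) 480 [[592. 291. 480.]]
(180, 265) 480 [[538. 288. 480.]]
(180, 265) 200 [[558. 362. 200.]]
scene
(425, 198) 480 [[568. 279. 480.]]
(394, 278) 170 [[564. 265. 170.]]
```

```bash
cat > plan.py <<'E'
# usage: wp(list of (x,y,z,yaw)) -> rows
import numpy as np,sys
def rows(cur,targets):
    x=np.array(cur[:3],float);yaw=cur[3];out=[]
    for t in targets:
        d=np.array(t[:3])-x
        tx=np.array([np.cos(yaw),np.sin(yaw),0]);ty=np.array([np.sin(yaw),-np.cos(yaw),0])
        out.append((round(d@tx,1),round(d@ty,1),round(-d[2],1),round(-(t[3]-yaw),3)))
        x=np.array(t[:3],float);yaw=t[3]
    return out
def dense(cur,wps,step=45):
    pts=[];c=np.array(cur,float)
    for w in wps:
        w=np.array(w,float);n=int(max(np.ceil(np.linalg.norm(w[:3]-c[:3])/step),np.ceil(abs(w[3]-c[3])/.14),1))
        pts+= [c+(w-c)*k/n for k in range(1,n+1)];c=w
    return pts
if __name__=="__main__":
    cur=(266.5,565,214,2.70)
    for r in rows(cur,dense(cur,[(240,400,260,2.4),(330,270,265,2.0),(420,100,265,1.65),(480,-60,265,1.5),(524.7,-250.9,240,1.424)])):print(r)
E
python3 plan.py
```

```text
(np.float64(-11.6), np.float64(-40.1), np.float64(-11.5), np.float64(0.075))
(np.float64(-14.6), np.float64(-39.1), np.float64(-11.5), np.float64(0.075))
(np.float64(-17.5), np.float64(-37.9), np.float64(-11.5), np.float64(0.075))
(np.float64(-20.3), np.float64(-36.5), np.float64(-11.5), np.float64(0.075))
(np.float64(-38.5), np.float64(-8.8), np.float64(-1.2), np.float64(0.1))
(np.float64(-39.2), np.float64(-4.9), np.float64(-1.2), np.float64(0.1))
(np.float64(-39.5), np.float64(-0.9), np.float64(-1.2), np.float64(0.1))
(np.float64(-39.4), np.float64(3.0), np.float64(-1.2), np.float64(0.1))
(np.float64(-38.4), np.float64(2.2), np.float64(-0.0), np.float64(0.07))
(np.float64(-38.2), np.float64(4.9), np.float64(-0.0), np.float64(0.07))
(np.float64(-37.7), np.float64(7.6), np.float64(-0.0), np.float64(0.07))
(np.float64(-37.1), np.float64(10.2), np.float64(-0.0), np.float64(0.07))
(np.float64(-36.3), np.float64(12.7), np.float64(-0.0), np.float64(0.07))
(np.float64(-41.1), np.float64(11.8), np.float64(-0.0), np.float64(0.038))
(np.float64(-40.6), np.float64(13.3), np.float64(-0.0), np.float64(0.037))
(np.float64(-40.1), np.float64(14.8), np.float64(-0.0), np.float64(0.037))
(np.float64(-39.5), np.float64(16.3), np.float64(-0.0), np.float64(0.038))
(np.float64(-37.5), np.float64(11.6), np.float64(5.0), np.float64(0.015))
(np.float64(-37.3), np.float64(12.2), np.float64(5.0), np.float64(0.015))
(np.float64(-37.1), np.float64(12.8), np.float64(5.0), np.float64(0.015))
(np.float64(-36.9), np.float64(13.3), np.float64(5.0), np.float64(0.015))
(np.float64(-36.7), np.float64(13.9), np.float64(5.0), np.float64(0.015))
```

>>> {"method": "send_rows", "body": {
  "plan": "-12 -40 -12 0.075 95; -15 -39 -12 0.075 95; -18 -38 -12 0.075 95; -20 -36 -12 0.075 95; -38 -9 -1 0.1 95; -39 -5 -1 0.1 95; -39 -1 -1 0.1 95; -39 3 -1 0.1 95"
}}

```text
t: 1.65
eef_pos: [326.5, 262.7, 267.8]
tcp_rot: [3.139, 0.0, 1.982]
ft_force: [1.3, 0.7, 0.2]
opening: 0.997
```

>>> {"method": "send_rows", "body": {
  "plan": "-38 2 0 0.07 95; -38 5 0 0.07 95; -38 8 0 0.07 95; -37 10 0 0.07 95; -37 13 0 0.07 95; -41 12 0 0.04 95; -40 13 0 0.035 95; -40 15 0 0.035 95"
}}

```text
t: 2.45
eef_pos: [457.4, -43.3, 270.2]
tcp_rot: [3.134, -0.002, 1.5]
ft_force: [0.9, 0.2, -0.1]
opening: 0.997
```

```bash
python3 - <<'E'
from cell import *
from plan import *
s=env.state();p=s["eef_pos"];print(p,s["tcp_rot"])
c=(*p,s["tcp_rot"][2])
for r in rows(c,dense(c,[(524.7,-250.9,240,1.424)])):print(*r)
E
```

```text
[457.43305458 -43.26859547 270.20994137] [ 3.13351112e+00 -2.33913561e-03  1.50026530e+00]
-40.5 16.3 6.0 0.015
-40.2 17.0 6.0 0.015
-40.0 17.6 6.0 0.015
-39.7 18.2 6.0 0.015
-39.4 18.8 6.0 0.015
```

>>> {"method": "send_rows", "body": {
  "plan": "-40 16 6 0.015 95; -40 17 6 0.015 95; -40 18 6 0.015 95; -40 18 6 0.015 95; -37 18 6 0.015 95; -3 3 0 0 95"
}}

```text
t: 3.05
eef_pos: [528.7, -265.6, 239.8]
tcp_rot: [3.13, -0.002, 1.416]
ft_force: [-0.2, 0.5, -1.0]
opening: 1.001
```

```bash
python3 - <<'E'
from cell import *
from plan import *
from h import *
W=eyes.read_camera("wrist");T=eyes.read_camera("top")
save("w1.png",W["image"]);save("t1.png",T["image"],(380,180,200,150),4)
s=env.state();p=s["eef_pos"];print(p,s["tcp_rot"])
c=(*p,s["tcp_rot"][2])
for r in rows(c,dense(c,[(524.7,-250.9,200,1.424)])):print(*r)
E
```

```text
[ 528.17109652 -262.52795784  240.5440204 ] [ 3.13065235e+00 -2.78347248e-03  1.41825276e+00]
11.0 -5.2 40.5 -0.006
```

View pics/w1.png

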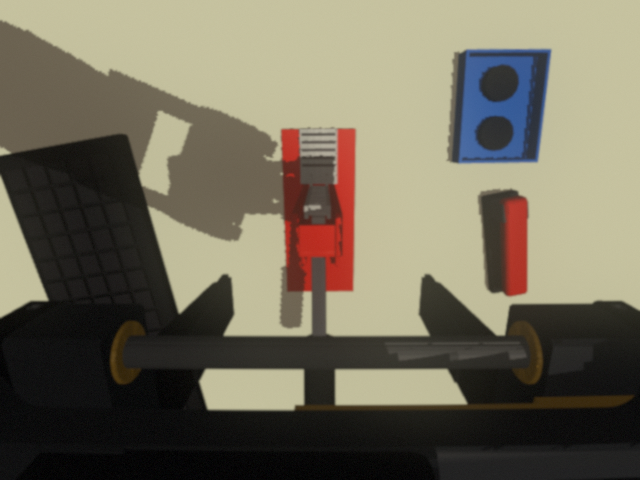

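View pics/t1.png

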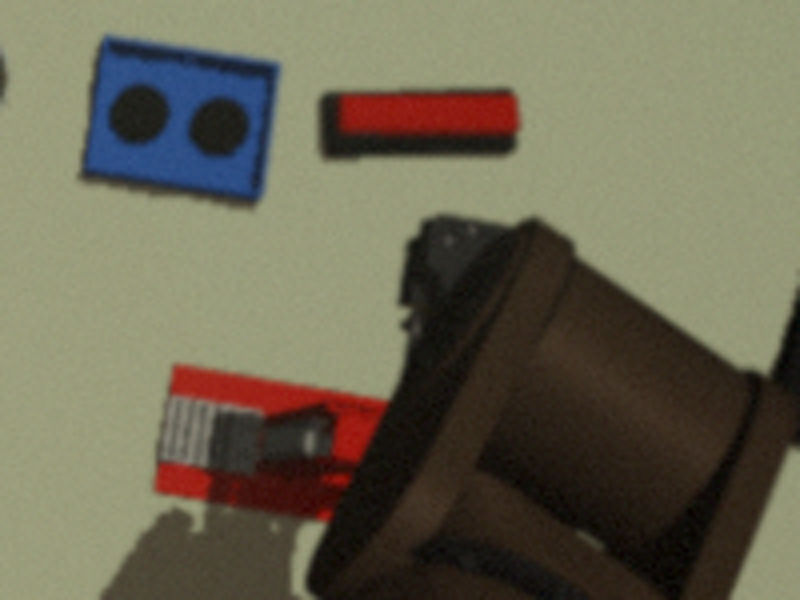

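```bash
python3 - <<'E'
from cell import *
from plan import *
from h import *
W=eyes.read_camera("wrist")
q=(525.4,-246,-.147);c,s=np.cos(q[2]),np.sin(q[2])
for L,o in [((-40,68,4),(281,129)),((40,68,4),(355,129)),((40,-120,4),(354,291)),((-17,-20,175),(299,257)),((17,-20,175),(335,257))]:
    print(proj(W,[q[0]+c*L[0]-s*L[1],q[1]+s*L[0]+c*L[1],L[2]]).round(1),o)
s=env.state();p=s["eef_pos"];print(p,s["tcp_rot"])
c=(*p,s["tcp_rot"][2])
for r in rows(c,dense(c,[(524.7,-250.9,200,1.424)])):print(*r)
E
```

```text
[[281.1 131.7]] (281, 129)
[[355.9 131.2]] (355, 129)
[[353.4 293.4]] (354, 291)
[[293.2 261.4]] (299, 257)
[[343.1 260.9]] (335, 257)
[ 527.9790866  -261.41695258  240.97211853] [ 3.13041621e+00 -2.73861896e-03  1.41941501e+00]
9.9 -4.8 41.0 -0.005
```

>>> {"method": "send_rows", "body": {
  "plan": "10 -5 20 0 95; 1 -1 25 0 95; 0 0 25 0 95; 0 0 20 0 95; 0 0 12 0 95; 0 0 4 0 95"
}}

```text
t: 3.8
eef_pos: [524.9, -240.9, 136.8]
tcp_rot: [3.124, -0.001, 1.428]
ft_force: [-0.3, 0.3, 0.7]
opening: 1.0
```

```bash
python3 - <<'E'
from cell import *
from plan import *
from h import *
S=eyes.read_camera("scene")
save("s2.png",S["image"],(200,40,200,160),4)
s=env.state();p=s["eef_pos"];print(p,s["tcp_rot"],s["ft_force"])
c=(*p,s["tcp_rot"][2])
for r in rows(c,dense(c,[(524.7,-250.9,131,1.424)])):print(*r)
E
```

```text
[ 524.90994166 -240.94839339  136.77575127] [ 3.12410709e+00 -8.51390670e-04  1.42823411e+00] [-0.06152395  0.20372264  0.47658571]
-9.9 1.2 5.8 0.004
```

View pics/s2.png

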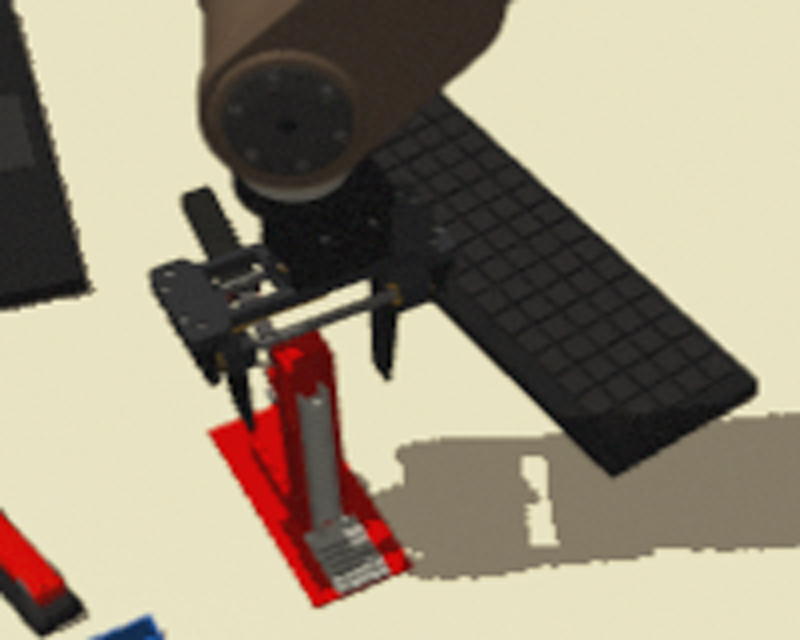

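>>> {"method": "send_rows", "body": {
  "plan": "-10 1 6 0 95; -1 0 0 0 60; 0 0 0 0 34; 0 0 0 0 25; 0 0 0 0 20"
}}

```text
t: 4.35
eef_pos: [525.4, -253.4, 133.3]
tcp_rot: [3.12, 0.001, 1.428]
ft_force: [-0.2, 0.2, 0.4]
opening: 0.719
```

>>> {"method": "send_rows", "body": {
  "plan": "0 0 0 0 20; 0 0 0 0 20; 0 0 0 0 20"
}}

```text
t: 4.65
eef_pos: [525.5, -253.5, 133.8]
tcp_rot: [3.119, 0.001, 1.428]
ft_force: [-0.5, 1.1, -0.1]
opening: 0.468
```

>>> {"method": "send_rows", "body": {
  "plan": "0 0 0 0 20; 0 0 0 0 20; 0 0 0 0 20; 0 0 0 0 20"
}}

```text
t: 5.05
eef_pos: [525.0, -253.3, 133.9]
tcp_rot: [3.121, 0.001, 1.429]
ft_force: [0.4, -0.4, 1.7]
opening: 0.359
```

```bash
python3 - <<'E'
from cell import *
from plan import *
s=env.state();p=s["eef_pos"];print(p,s["tcp_rot"],s["ft_force"],s["opening"])
E
```

```text
[ 524.95147998 -253.34444411  133.91403255] [3.12089530e+00 1.10883462e-03 1.42851347e+00] [ 0.43456198 -0.42685023  1.72703164] 0.3591776619030101
```

>>> {"method": "send_rows", "body": {
  "plan": "10 -1 -1 0 20; 20 -2 0 -0.01 20; 25 -2 0 -0.02 20; 25 -2 0 -0.02 20; 25 -2 0 -0.02 20; 25 -1 0 -0.02 20; 25 0 0 -0.02 20; 15 0 0 0 20"
}}

```text
t: 5.85
eef_pos: [540.9, -93.4, 145.0]
tcp_rot: [3.088, 0.034, 1.545]
ft_force: [0.1, -6.7, 0.8]
opening: 0.363
```

```bash
python3 - <<'E'
from cell import *
from plan import *
from h import *
S=eyes.read_camera("scene")
save("s3.png",S["image"],(200,70,200,160),4)
s=env.state();p=s["eef_pos"];print(p,s["tcp_rot"],s["ft_force"],s["opening"])
c=(*p,s["tcp_rot"][2])
for r in rows(c,dense(c,[(555,110.6,134,1.552)],30)):print(*r)
E
```

```text
[540.95603498 -91.85498052 145.02468419] [3.08808984 0.03300815 1.54436837] [0.61998649 2.78372826 7.17796949] 0.35437158848980116
29.0 1.2 1.6 -0.001
29.0 1.3 1.6 -0.001
29.0 1.3 1.6 -0.001
29.0 1.3 1.6 -0.001
29.0 1.4 1.6 -0.001
29.0 1.4 1.6 -0.001
29.0 1.4 1.6 -0.001
```

View pics/s3.png

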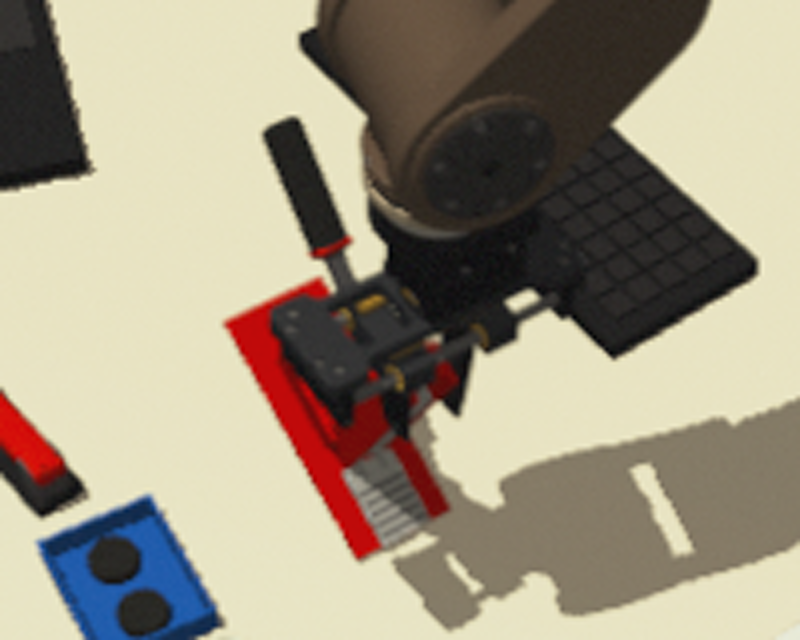

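>>> {"method": "send_rows", "body": {
  "plan": "0 0 5 0 20; 0 0 5 0 20; 0 0 3 0 20"
}}

```text
t: 6.2
eef_pos: [548.8, -93.9, 141.4]
tcp_rot: [3.067, 0.038, 1.544]
ft_force: [-6.7, -0.5, 30.0]
opening: 0.376
```

```bash
python3 - <<'E'
from cell import *
from h import *
S=eyes.read_camera("scene")
save("s4.png",S["image"],(200,70,200,160),4)
s=env.state();p=s["eef_pos"];print(p,s["tcp_rot"],s["ft_force"],s["moment"],s["opening"],s["t"])
E
```

```text
[548.82085348 -94.05068085 141.38254226] [3.0674881  0.03791165 1.54337274] [-4.78151557  0.26699224 33.01632295] [-0.36202371  2.00593985 -0.2628063 ] 0.3769030872964385 6.25
```

View pics/s4.png

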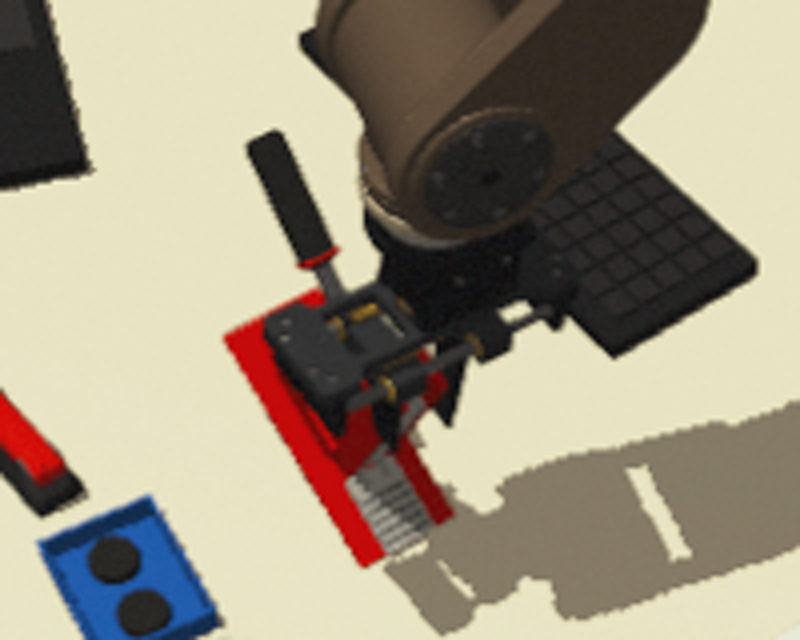

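```bash
python3 - <<'E'
from fit import *
from cell import *
S=eyes.read_camera("scene");T=eyes.read_camera("top")
save("t4.png",T["image"],(330,200,200,150),4)
px=lambda u:np.array((200,70))+(np.array(u,float)+.5)/4-.5
print(fit([(S,px((363,566)),(40,68,4)),(S,px((452,518)),(-40,68,4)),(S,px((225,335)),(40,-120,4))],[540,-90,-.1]))
E
```

```text
(array([ 5.35925746e+02, -1.85801935e+02, -1.61241871e-01]), array([[-3.5, -3.9],
       [-0.1, -2.6],
       [ 3.8,  7.4]]))
```

View pics/t4.png

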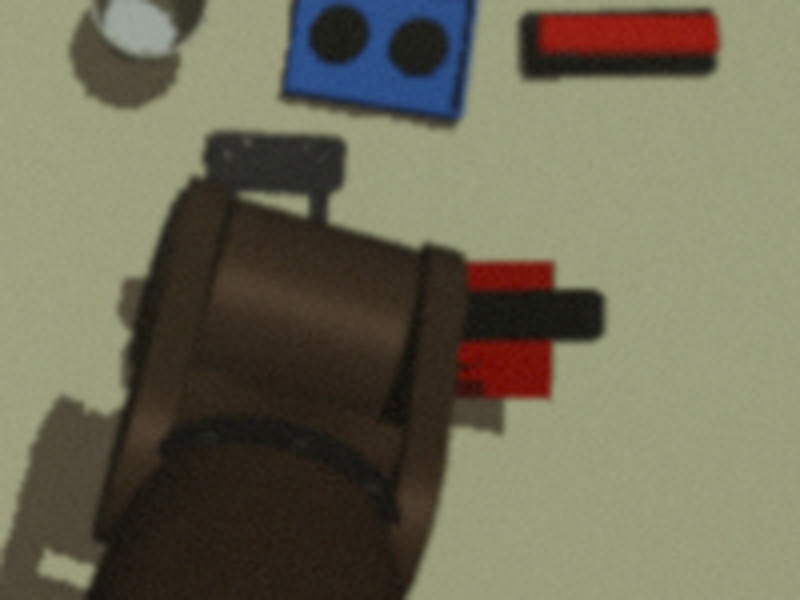

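>>> {"method": "send_rows", "body": {
  "plan": "-9 0 3 0 20; -9 0 3 0 20; 0 0 0 0 20"
}}

```text
t: 6.65
eef_pos: [549.2, -115.1, 140.9]
tcp_rot: [3.064, 0.039, 1.54]
ft_force: [-1.9, -2.5, -1.9]
opening: 0.371
```

```bash
python3 - <<'E'
from cell import *
from h import *
S=eyes.read_camera("scene");T=eyes.read_camera("top")
save("t5.png",T["image"],(330,200,200,150),4)
save("s5.png",S["image"],(200,70,200,160),4)
s=env.state();p=s["eef_pos"];print(p,s["tcp_rot"],s["ft_force"],s["moment"],s["opening"],s["t"])
E
```

```text
[ 549.3191082  -114.56217131  140.76518054] [3.06369579 0.03902084 1.5402672 ] [-2.46486548 -3.18931318  8.13263574] [-0.59097671  1.36844088  0.06303356] 0.3732533259155602 6.75
```

View pics/s5.png

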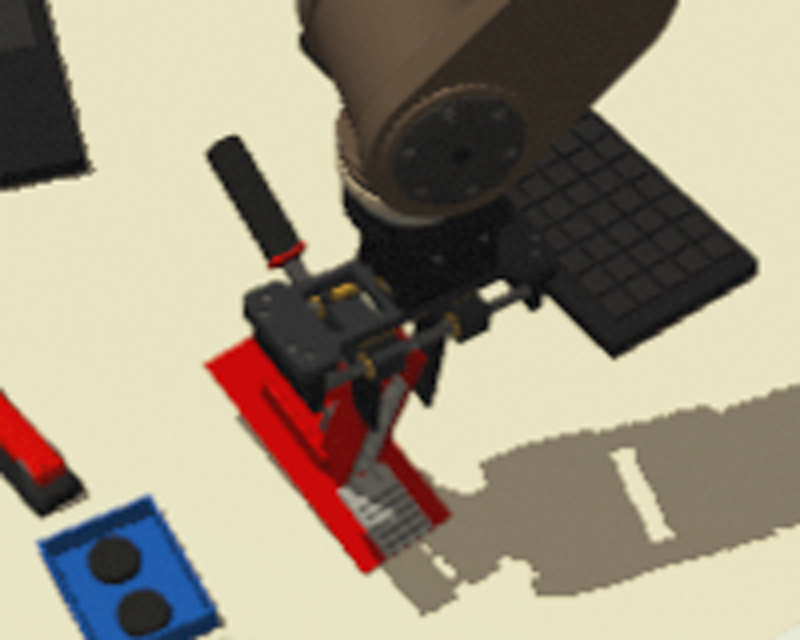

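View pics/t5.png

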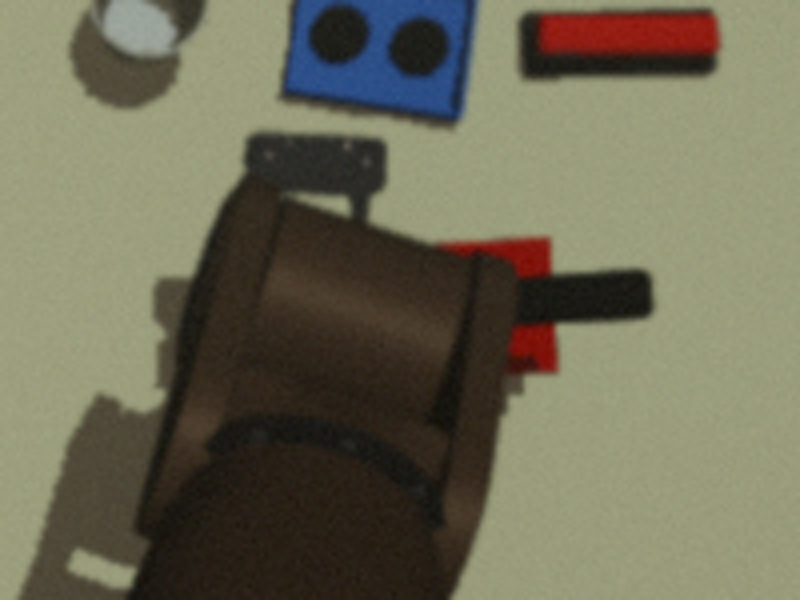

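>>> {"method": "send_rows", "body": {
  "plan": "0 0 0 0 45; 0 0 0 0 60; 0 0 0 0 80; 0 0 0 0 95; 0 0 0 0 95; 0 0 0 0 95; 0 0 0 0 95"
}}

```text
t: 7.45
eef_pos: [549.8, -114.6, 139.6]
tcp_rot: [3.064, 0.037, 1.538]
ft_force: [-0.7, -0.7, 0.7]
opening: 0.9
```

```bash
python3 - <<'E'
from cell import *
from h import *
import pickle
S=eyes.read_camera("scene");T=eyes.read_camera("top");W=eyes.read_camera("wrist")
pickle.dump((S,T),open("st1.pkl","wb"))
save("t6.png",T["image"],(330,200,200,150),4)
save("s6.png",S["image"],(200,70,200,160),4)
save("w6.png",W["image"])
s=env.state();p=s["eef_pos"];print(p,s["tcp_rot"],s["ft_force"],s["moment"],s["opening"],s["t"])
E
```

```text
[ 549.7567636  -114.68431948  139.6264878 ] [3.06350458 0.03727869 1.53796034] [ 0.01074002 -0.02493013 -0.18966401] [-0.06340094  0.09749851 -0.02649033] 0.98887786817652 7.6
```

View pics/s6.png

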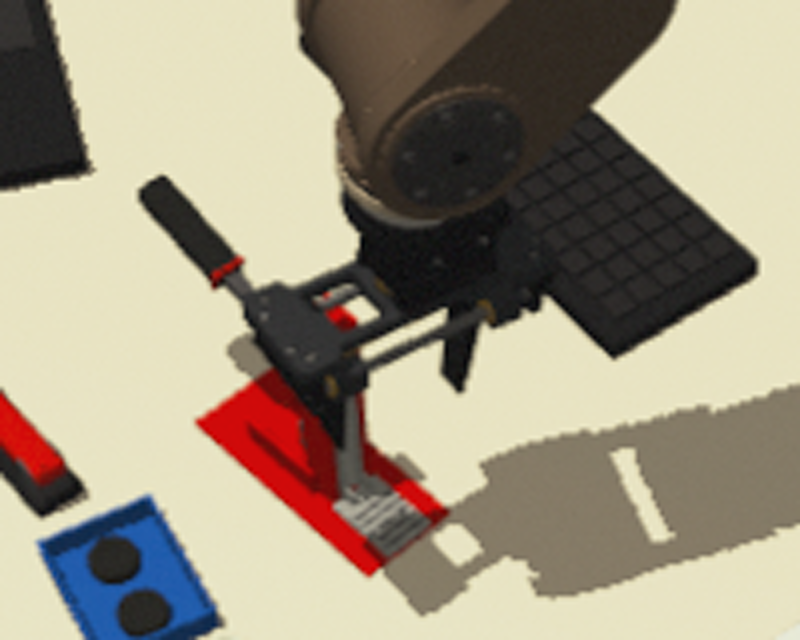

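View pics/w6.png

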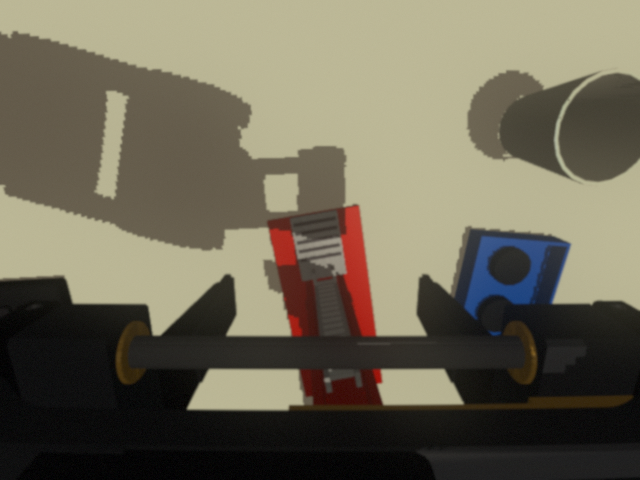

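View pics/t6.png

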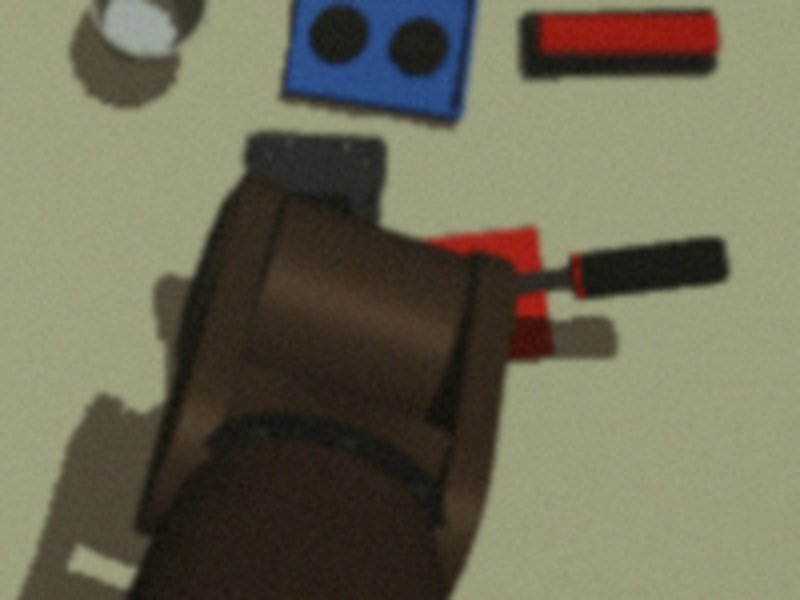

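```bash
python3 - <<'E'
from fit import *
from cell import *
S,T=pickle.load(open("st1.pkl","rb"));W=eyes.read_camera("wrist")
px=lambda o,u:np.array(o)+(np.array(u,float)+.5)/4-.5
o=[(S,px((200,70),(368,576)),(40,68,4)),(S,px((200,70),(448,516)),(-40,68,4)),(S,px((200,70),(197,422)),(40,-120,4)),(T,px((330,200),(538,228)),(40,-120,4))]
w=[(W,(268,222),(-40,68,4)),(W,(360,206),(40,68,4))]
print(fit(o,[540,-90,.1]));print(fit(o+w,[540,-90,.1]));print(fit(w,[540,-90,.1]))
q,_=fit(o+w,[540,-90,.1]);c,s=np.cos(q[2]),np.sin(q[2]);print("mast",q[0]+s*5,q[1]-5*c)
st=env.state();print(st["eef_pos"],st["tcp_rot"])
from scipy.spatial.transform import Rotation as R
print(R.from_euler("xyz",st["tcp_rot"]).as_matrix().round(3))
E
```

```text
(array([ 5.58039534e+02, -1.70845873e+02,  1.09977557e-01]), array([[-0.5,  0.6],
       [ 0.9, -0.4],
       [-0.5, -0.3],
       [-0.1,  0. ]]))
(array([ 5.58016734e+02, -1.72713524e+02,  1.18860946e-01]), array([[-0.7,  0.1],
       [ 0.6, -1.1],
       [-1. , -0.5],
       [ 0.5, -0.3],
       [-0.5, -0.6],
       [ 0.3,  0. ]]))
(array([ 5.58631282e+02, -1.72918134e+02,  1.26927500e-01]), array([[-0.3,  0.1],
       [ 0.3, -0. ]]))
mast 558.6096402221974 -177.67824526514502
[ 549.750361   -114.70352763  139.612219  ] [3.06355804 0.03727438 1.53793068]
[[ 0.033  0.997  0.077]
 [ 0.999 -0.03  -0.04 ]
 [-0.037  0.078 -0.996]]
```

```bash
python3 - <<'E'
from fit import *
from cell import *
S,T=pickle.load(open("st0.pkl","rb"))
q=(525.4,-246,-.147);c,s=np.cos(q[2]),np.sin(q[2])
w=lambda L:[q[0]+c*L[0]-s*L[1],q[1]+s*L[0]+c*L[1],L[2]]
for z in (10,18):
    for L in ((20,68,z),(-20,68,z)):
        a=proj(S,w(L))[0];b=proj(T,w(L))[0]
        print(z,L,((a-(230,70)+.5)*5-.5).round(),((b-(400,180)+.5)*5-.5).round())
save("s_j8.png",S["image"],(265,160,45,35),16)
E
```

```text
10 (20, 68, 10) [274. 589.] [113. 493.]
10 (-20, 68, 10) [337. 563.] [100. 574.]
18 (20, 68, 18) [274. 581.] [116. 492.]
18 (-20, 68, 18) [337. 554.] [103. 574.]
```

View pics/s_j8.png

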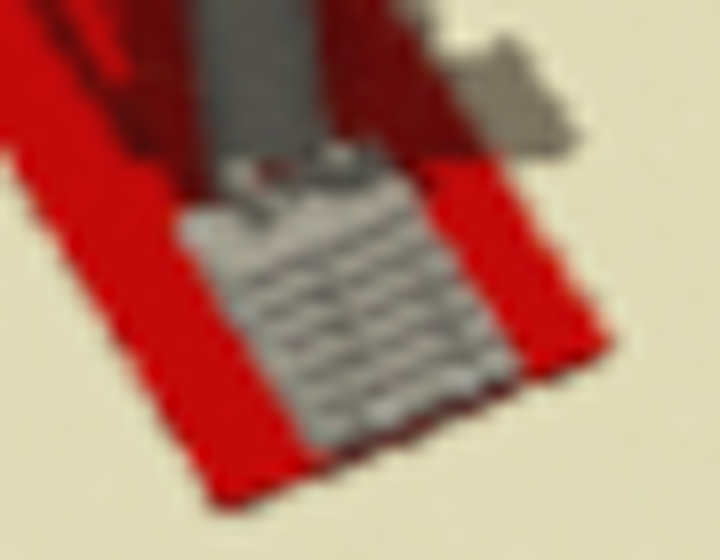

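```bash
cat > mv.py <<'E'
from cell import *
import numpy as np,sys
from scipy.spatial.transform import Rotation as R
def go(x,y,z,yaw=None,n=1):
    s=env.state();M=R.from_euler("xyz",s["tcp_rot"]).as_matrix()
    d=np.array([x,y,z])-s["eef_pos"]
    print("t",round(s["t"],2),"pos",s["eef_pos"].round(1),"rot",s["tcp_rot"].round(3),"F",s["ft_force"].round(1),"M",s["moment"].round(2),"op",round(s["opening"]*95.1,1),"toolz",M[:,2].round(3))
    print("tool d",(M.T@d).round(1),"per row",(M.T@d/n).round(1),"roll",None if yaw is None else round(-(yaw-s["tcp_rot"][2]),3))
if __name__=="__main__":
    a=[float(v) for v in sys.argv[1:]]
    go(*a[:3],a[3] if len(a)>3 else None,a[4] if len(a)>4 else 1)
E
python3 mv.py 560 -178 133 1.688 3
```

```text
t 7.65 pos [ 549.8 -114.7  139.6] rot [3.064 0.037 1.538] F [0.1 0.8 0.1] M [-0.05  0.11  0.04] op 94.3 toolz [ 0.077 -0.04  -0.996]
tool d [-62.6  11.6   9.9] per row [-20.9   3.9   3.3] roll -0.15
```

>>> {"method": "send_rows", "body": {
  "plan": "-15 4 2 -0.05 95; -21 4 3 -0.05 95; -18 4 3 -0.05 95; -6 1 0 0 95; 0 0 0 0 95"
}}

```text
t: 8.15
eef_pos: [565.6, -175.7, 135.3]
tcp_rot: [3.07, 0.049, 1.692]
ft_force: [0.4, 0.7, 0.2]
opening: 1.0
```

```bash
python3 mv.py 560 -178 133 1.688; python3 -c "
from cell import *;from h import *
save('w7.png',eyes.read_camera('wrist')['image'])
save('s7.png',eyes.read_camera('scene')['image'],(200,70,200,160),4)"
```

```text
t 8.15 pos [ 565.6 -175.7  135.3] rot [3.07  0.049 1.692] F [0.4 0.7 0.2] M [-0.04  0.12 -0.  ] op 95.1 toolz [ 0.077 -0.04  -0.996]
tool d [-1.5 -6.   1.9] per row [-1.5 -6.   1.9] roll 0.004
```

View pics/w7.png

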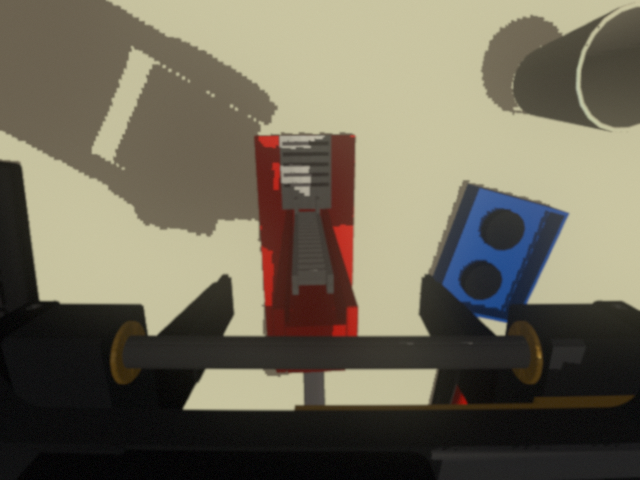

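View pics/s7.png

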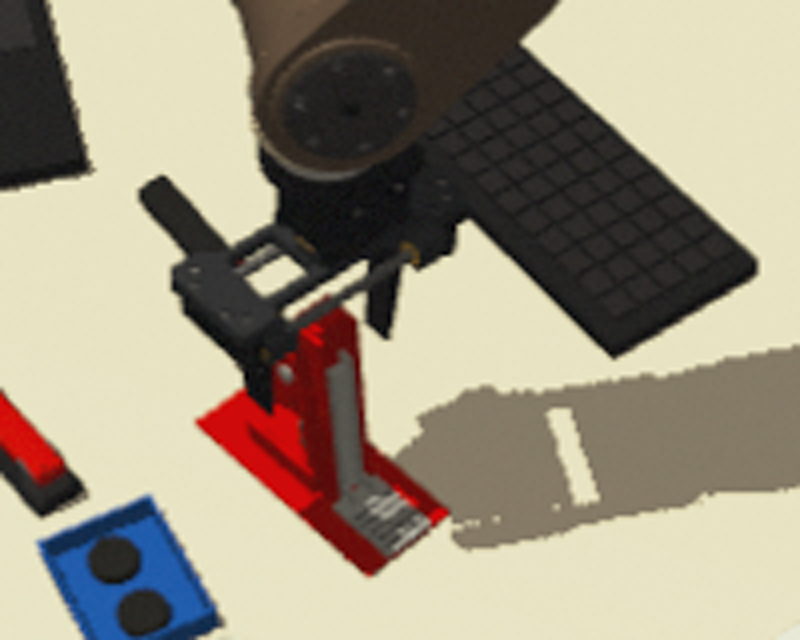

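>>> {"method": "send_rows", "body": {
  "plan": "-2 -6 2 0 60; 0 0 0 0 40; 0 0 0 0 20; 0 0 0 0 20; 0 0 0 0 20; 0 0 0 0 20; 0 0 0 0 20"
}}

```text
t: 8.95
eef_pos: [558.9, -175.6, 133.3]
tcp_rot: [3.07, 0.048, 1.694]
ft_force: [0.2, 0.1, 0.1]
opening: 0.464
```

>>> {"method": "send_rows", "body": {
  "plan": "0 0 0 0 20; 0 0 0 0 20; 0 0 0 0 20; 0 0 0 0 20"
}}

```text
t: 9.35
eef_pos: [558.4, -175.7, 133.5]
tcp_rot: [3.071, 0.048, 1.694]
ft_force: [0.6, 0.3, 2.1]
opening: 0.376
```

```bash
python3 mv.py 560 -178 133 1.688; python3 -c "
from cell import *;from h import *
save('s8.png',eyes.read_camera('scene')['image'],(200,70,200,160),4)"
```

```text
t 9.35 pos [ 558.4 -175.7  133.5] rot [3.071 0.048 1.694] F [0.6 0.3 2.1] M [-0.13  0.65 -0.03] op 35.8 toolz [ 0.076 -0.039 -0.996]
tool d [-2.5  1.2  0.7] per row [-2.5  1.2  0.7] roll 0.006
```

View pics/s8.png

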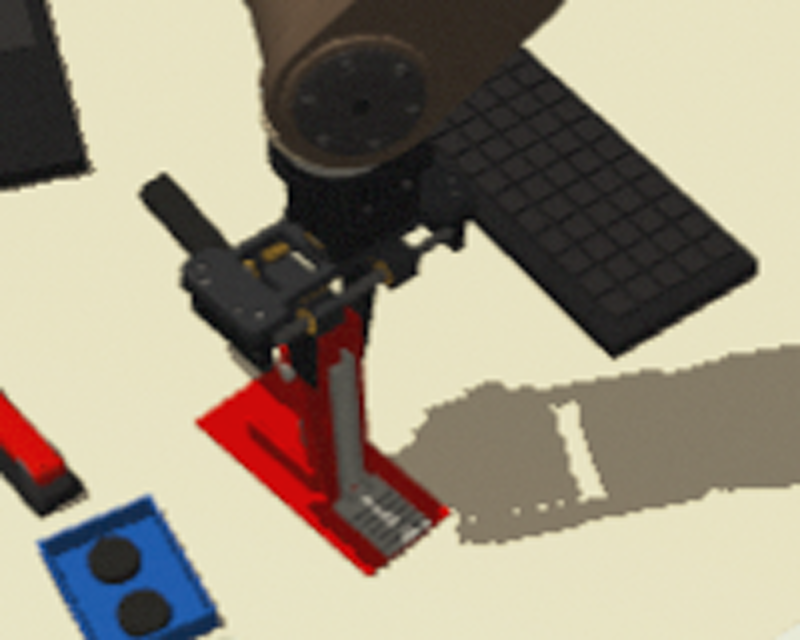

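>>> {"method": "send_rows", "body": {
  "plan": "0 5 0 0 20; 0 5 0 0 20; 0 5 0 0 20; 0 5 0 0 20"
}}

```text
t: 9.8
eef_pos: [575.8, -172.4, 133.1]
tcp_rot: [3.081, 0.044, 1.694]
ft_force: [-5.9, -1.7, 1.0]
opening: 0.377
```

```bash
python3 mv.py 560 -178 133 1.688; python3 -c "
from cell import *;from h import *
save('s9.png',eyes.read_camera('scene')['image'],(200,70,200,160),4)"
```

```text
t 9.8 pos [ 575.8 -172.4  133.1] rot [3.081 0.044 1.694] F [-5.9 -1.7  1. ] M [-0.32  1.64 -0.16] op 35.9 toolz [ 0.066 -0.036 -0.997]
tool d [ -3.6 -16.3  -0.7] per row [ -3.6 -16.3  -0.7] roll 0.006
```

View pics/s9.png

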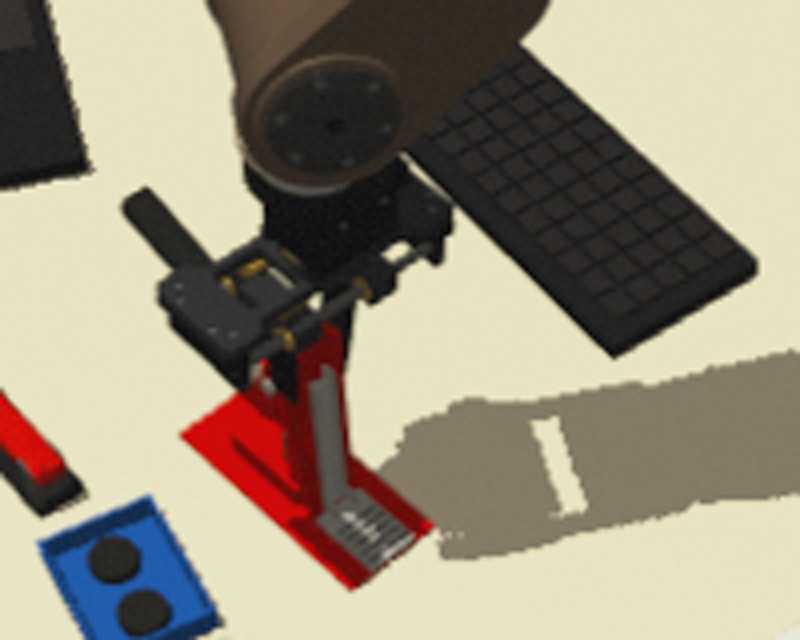

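>>> {"method": "send_rows", "body": {
  "plan": "0 4 0 0 20; 0 4 0 0 20; 0 4 0 0 20; 0 4 0 0 20; 0 4 0 0 20; 0 4 0 0 20; 0 4 0 0 20; 0 4 0 0 20"
}}

```text
t: 10.65
eef_pos: [603.9, -167.4, 133.5]
tcp_rot: [3.097, 0.039, 1.695]
ft_force: [-5.8, -1.3, 2.1]
opening: 0.374
```

```bash
python3 mv.py 560 -178 133 1.688; python3 -c "
from cell import *;from h import *
save('s10.png',eyes.read_camera('scene')['image'],(200,70,200,160),4)"
```

```text
t 10.65 pos [ 603.9 -167.4  133.5] rot [3.097 0.039 1.695] F [-5.8 -1.3  2.1] M [-0.37  2.03 -0.2 ] op 35.6 toolz [ 0.049 -0.034 -0.998]
tool d [ -5.  -44.9  -1.3] per row [ -5.  -44.9  -1.3] roll 0.007
```

View pics/s10.png

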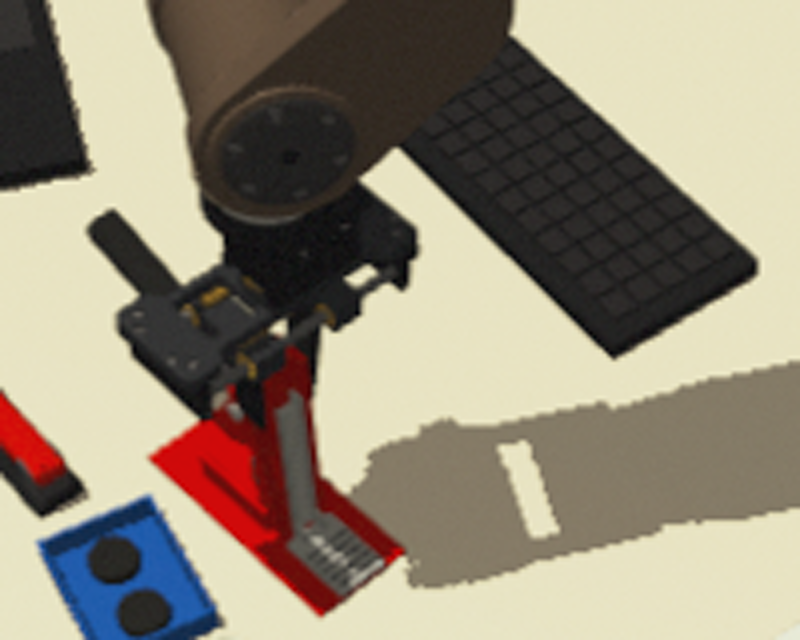

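>>> {"method": "send_rows", "body": {
  "plan": "0 0 -4 0 20; 0 0 -4 0 20; 0 0 -2 0 20; 0 0 -1 0 20"
}}

```text
t: 11.1
eef_pos: [604.1, -166.2, 142.7]
tcp_rot: [3.097, 0.037, 1.695]
ft_force: [-0.7, 0.0, -10.7]
opening: 0.359
```

```bash
python3 mv.py 560 -178 133 1.688; python3 -c "
from cell import *;from h import *
save('s11.png',eyes.read_camera('scene')['image'],(200,70,200,160),4)"
```

```text
t 11.1 pos [ 604.1 -166.2  142.7] rot [3.097 0.037 1.695] F [ -0.7   0.  -10.7] M [0.08 0.29 0.01] op 34.1 toolz [ 0.048 -0.032 -0.998]
tool d [ -5.9 -45.7   7.9] per row [ -5.9 -45.7   7.9] roll 0.007
```

View pics/s11.png

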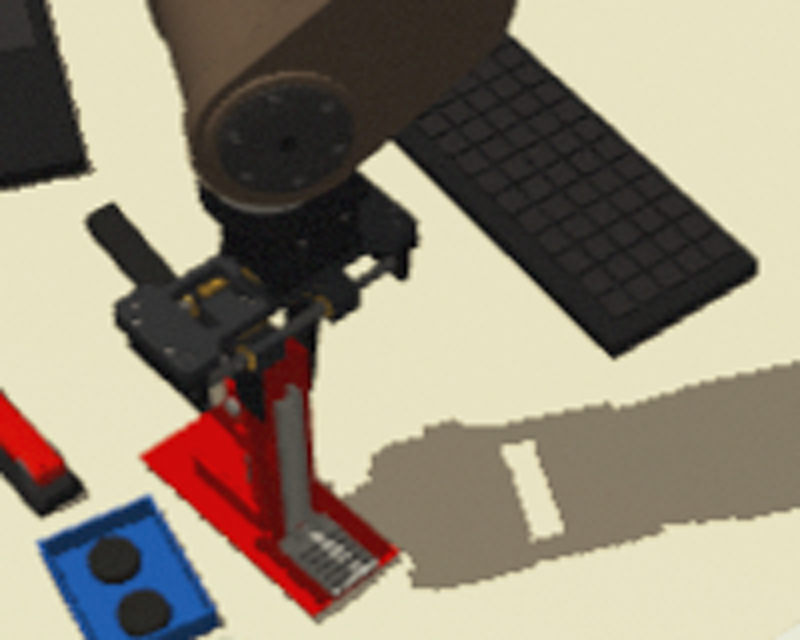

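```bash
python3 mv.py 556 45 142 1.547 8
```

```text
t 11.15 pos [ 604.2 -166.2  142.8] rot [3.097 0.037 1.695] F [-0.2  0.1 -9.1] M [0.09 0.16 0.01] op 34.2 toolz [ 0.048 -0.032 -0.998]
tool d [215.4 -21.3  -8.2] per row [26.9 -2.7 -1. ] roll 0.148
```

>>> {"method": "send_rows", "body": {
  "plan": "15 -2 -1 0.02 20; 27 -3 -1 0.02 20; 30 -4 -1 0.02 20; 30 -4 -1 0.02 20; 30 -5 -1 0.02 20; 30 -6 -1 0.02 20; 25 -6 -1 0.02 20; 12 -4 0 0.01 20"
}}

```text
t: 11.95
eef_pos: [558.7, 35.9, 140.6]
tcp_rot: [3.089, 0.03, 1.534]
ft_force: [0.2, 0.6, -9.9]
opening: 0.354
```

```bash
python3 mv.py 556 45 142 1.547; python3 -c "
from cell import *;from h import *
save('s12.png',eyes.read_camera('scene')['image'],(230,120,200,160),4)
save('t12.png',eyes.read_camera('top')['image'],(240,190,200,150),4)"
```

```text
t 11.95 pos [558.7  35.9 140.6] rot [3.089 0.03  1.534] F [ 0.2  0.6 -9.9] M [0.4  0.13 0.  ] op 33.7 toolz [ 0.052 -0.032 -0.998]
tool d [ 8.9 -2.9 -1.8] per row [ 8.9 -2.9 -1.8] roll -0.013
```

View pics/s12.png

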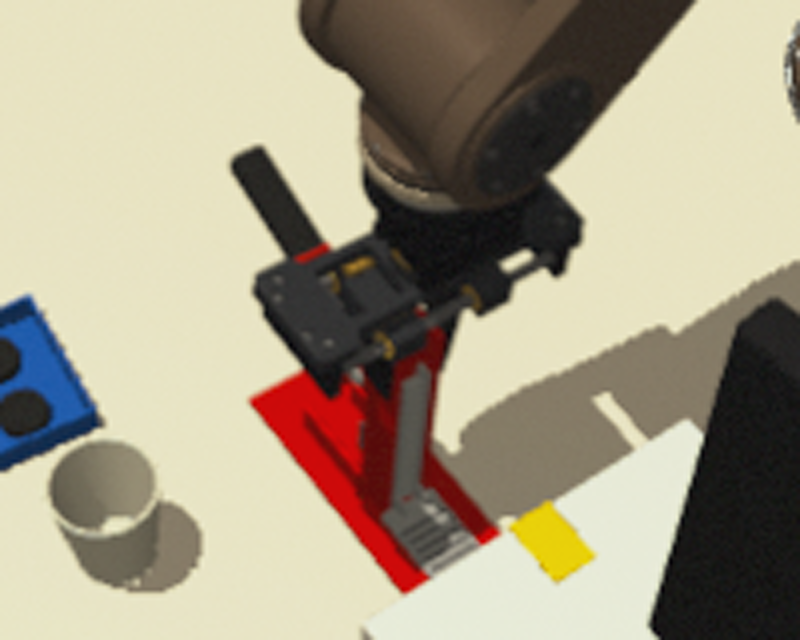

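View pics/t12.png

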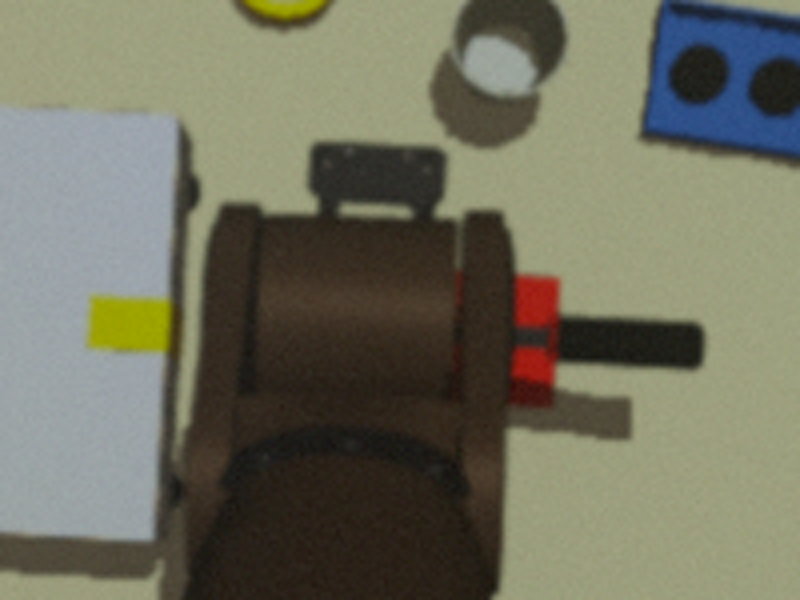

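```bash
python3 - <<'E'
from fit import *
for z in (4,8,12,16): print(z,unproj(S,[(292.4,220.4),(331.9,267.9)],z).round(1).tolist(),unproj(T,[(380,258.7),(379,291.5)],z).round(1).tolist())
E
```

```text
4 [[599.1, -80.1, 4.0], [601.1, 100.1, 4.0]] [[600.8, -78.5, 4.0], [520.5, -77.3, 4.0]]
8 [[600.4, -77.9, 8.0], [602.4, 101.6, 8.0]] [[600.4, -78.1, 8.0], [520.4, -77.0, 8.0]]
12 [[601.7, -75.6, 12.0], [603.7, 103.2, 12.0]] [[600.0, -77.8, 12.0], [520.2, -76.6, 12.0]]
16 [[603.1, -73.3, 16.0], [605.1, 104.8, 16.0]] [[599.6, -77.4, 16.0], [520.1, -76.3, 16.0]]
```

>>> {"method": "send_rows", "body": {
  "plan": "12 -1 -1 0 20; 18 -2 0 0 20; 18 -3 0 0 20; 14 -2 0 0 20; 6 -1 0 0 20; 0 0 0 0 20"
}}

```text
t: 12.65
eef_pos: [553.4, 105.4, 139.3]
tcp_rot: [3.087, 0.03, 1.534]
ft_force: [0.0, -0.1, -9.9]
opening: 0.355
```

```bash
python3 mv.py 552 109 140 1.547; python3 -c "
from cell import *;from h import *
save('s13.png',eyes.read_camera('scene')['image'],(230,120,200,160),4)
save('t13.png',eyes.read_camera('top')['image'],(240,190,200,150),4)"
```

```text
t 12.65 pos [553.4 105.4 139.3] rot [3.087 0.03  1.534] F [ 0.  -0.1 -9.9] M [-0.09  0.22 -0.04] op 33.7 toolz [ 0.054 -0.032 -0.998]
tool d [ 3.5 -1.4 -0.9] per row [ 3.5 -1.4 -0.9] roll -0.013
```

View pics/s13.png

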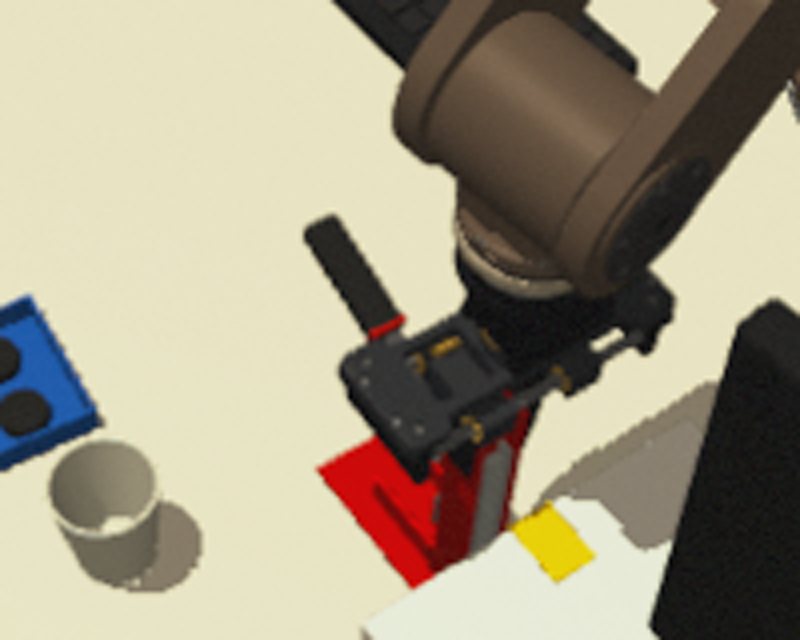

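View pics/t13.png

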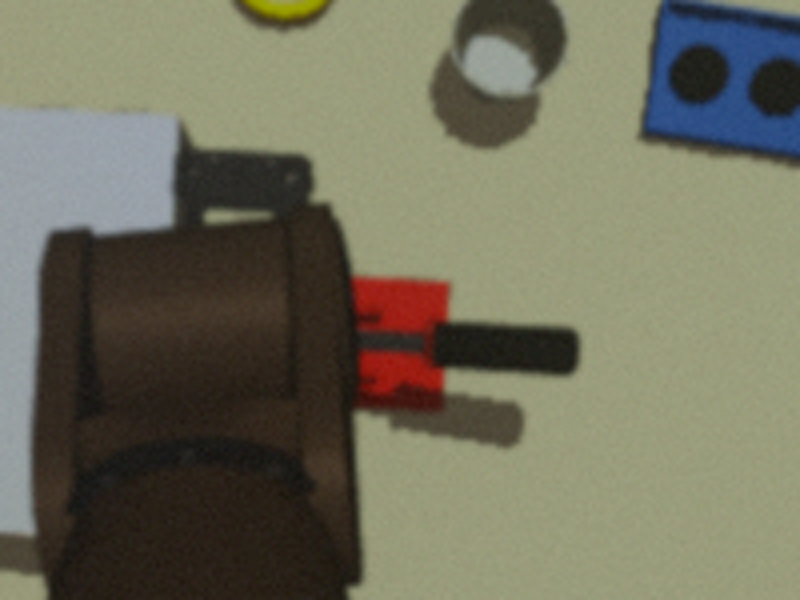

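```bash
python3 - <<'E'
from fit import *
px=lambda o,u:np.array(o)+(np.array(u,float)+.5)/4-.5
for z in (4,8,12): print(z,unproj(S,[px((230,120),(318,468))],z).round(1).tolist(),unproj(T,[px((240,190),(450,283)),px((240,190),(443,411))],z).round(1).tolist())
E
```

```text
4 [[592.8, -10.9, 4.0]] [[594.9, -10.3, 4.0], [516.6, -7.7, 4.0]]
8 [[594.2, -8.9, 8.0]] [[594.5, -10.1, 8.0], [516.5, -7.6, 8.0]]
12 [[595.6, -6.9, 12.0]] [[594.2, -10.0, 12.0], [516.3, -7.4, 12.0]]
```

>>> {"method": "send_rows", "body": {
  "plan": "4 -3 0 0 20; 0 0 2 0 20; 0 0 2 0 20; 0 0 2 0 20"
}}

```text
t: 13.15
eef_pos: [552.8, 109.1, 136.2]
tcp_rot: [3.08, 0.027, 1.53]
ft_force: [-2.4, 8.4, 9.2]
opening: 0.359
```

```bash
python3 mv.py 552 109 140 1.547
```

```text
t 13.15 pos [552.8 109.1 136.2] rot [3.08  0.027 1.53 ] F [-2.4  8.4  9.2] M [ 0.79  1.48 -0.36] op 34.1 toolz [ 0.06  -0.029 -0.998]
tool d [-0.2 -0.6 -3.8] per row [-0.2 -0.6 -3.8] roll -0.017
```

>>> {"method": "send_rows", "body": {
  "plan": "0 0 0 0 45; 0 0 0 0 60; 0 0 0 0 80; 0 0 0 0 95; 0 0 0 0 95; 0 0 0 0 95; 0 0 0 0 95"
}}

```text
t: 13.85
eef_pos: [555.4, 108.0, 139.1]
tcp_rot: [3.073, 0.026, 1.529]
ft_force: [1.0, 0.6, 0.1]
opening: 0.887
```

```bash
python3 mv.py 552 109 140 1.547; python3 -c "
from cell import *;from h import *
save('s14.png',eyes.read_camera('scene')['image'],(230,120,200,160),4)
save('w14.png',eyes.read_camera('wrist')['image'])
save('t14.png',eyes.read_camera('top')['image'],(240,190,200,150),4)"
```

```text
t 13.85 pos [555.4 108.  139.1] rot [3.073 0.026 1.529] F [1.  0.6 0.1] M [-0.07  0.11  0.01] op 84.4 toolz [ 0.068 -0.029 -0.997]
tool d [ 0.8 -3.3 -1.2] per row [ 0.8 -3.3 -1.2] roll -0.018
```

View pics/s14.png

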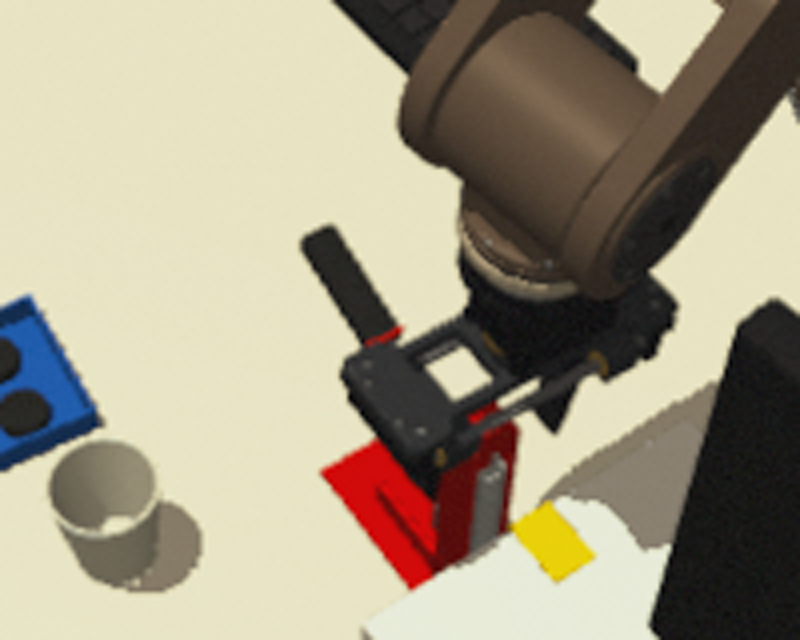

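View pics/t14.png

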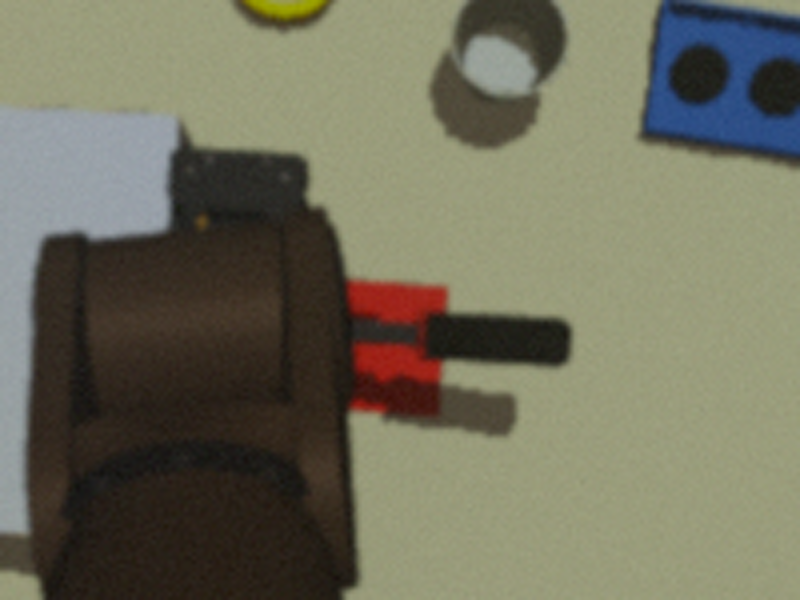

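View pics/w14.png

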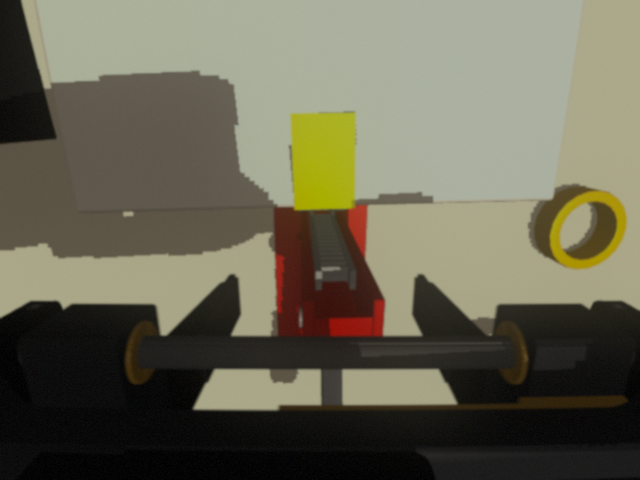

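```bash
python3 - <<'E'
from fit import *
px=lambda o,u:np.array(o)+(np.array(u,float)+.5)/4-.5
o=[(S,px((230,120),(322,473)),(40,-120,4)),(T,px((240,190),(447,288)),(40,-120,4)),(T,px((240,190),(438,414)),(-40,-120,4))]
q,f=fit(o,[555,115,0]);print(q,f.tolist());c,s=np.cos(q[2]),np.sin(q[2])
print("saddle",q[0]-45*s,q[1]+45*c,"pad up",q[0]+153.6*s,q[1]-153.6*c,"down",q[0]+158*s,q[1]-158*c)
E
```

```text
[ 5.57548706e+02  1.13799541e+02 -3.68878135e-02] [[-0.3, -0.3], [-0.4, -0.6], [-0.0, 0.6]]
saddle 559.2082808793681 158.76892853035451 pad up 551.8840224245615 -39.695968209817636 down 551.7217528515447 -44.09297498553141
```

```bash
python3 mv.py 555 108 205 1.534 2;python3 mv.py 552 -40 205 1.534 4
```

```text
t 14.0 pos [555.3 108.1 139.1] rot [3.073 0.026 1.529] F [ 0.6  0.4 -0.3] M [-0.04  0.07 -0.03] op 93.0 toolz [ 0.068 -0.029 -0.997]
tool d [ -1.9   4.2 -65.8] per row [ -0.9   2.1 -32.9] roll -0.005
t 14.0 pos [555.3 108.1 139.1] rot [3.073 0.026 1.529] F [ 0.6  0.4 -0.3] M [-0.04  0.07 -0.03] op 93.0 toolz [ 0.068 -0.029 -0.997]
tool d [-149.8    7.1  -61.7] per row [-37.5   1.8 -15.4] roll -0.005
```

>>> {"method": "send_rows", "body": {
  "plan": "0 2 -33 0 95; -1 2 -33 0 90; -20 1 0 0 60; -38 1 1 0 40; -38 1 1 0 20; -38 0 1 0 0; -14 0 1 0 0; 0 0 0 0 0"
}}

```text
t: 14.8
eef_pos: [551.8, -43.4, 208.0]
tcp_rot: [3.072, 0.027, 1.532]
ft_force: [-0.3, 0.7, -0.8]
opening: 0.496
```

```bash
python3 mv.py 551 -40 175 1.534 1; python3 -c "
from cell import *;from h import *
save('s15.png',eyes.read_camera('scene')['image'],(230,100,200,160),4)
save('w15.png',eyes.read_camera('wrist')['image'])
save('t15.png',eyes.read_camera('top')['image'],(240,190,200,150),4)"
```

```text
t 14.8 pos [551.8 -43.4 208. ] rot [3.072 0.027 1.532] F [-0.3  0.7 -0.8] M [-0.04  0.12 -0.  ] op 47.2 toolz [ 0.068 -0.03  -0.997]
tool d [ 4.3 -3.2 32.7] per row [ 4.3 -3.2 32.7] roll -0.002
```

View pics/s15.png

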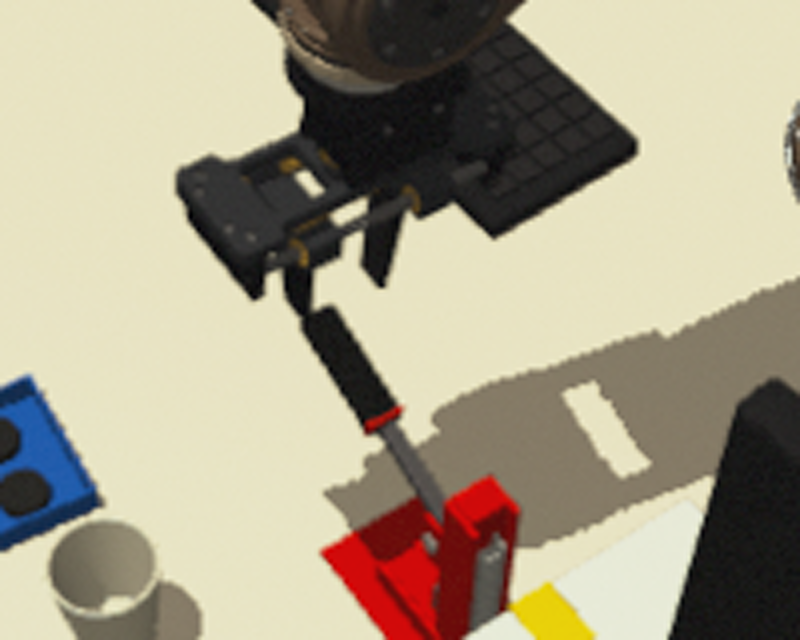

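View pics/w15.png

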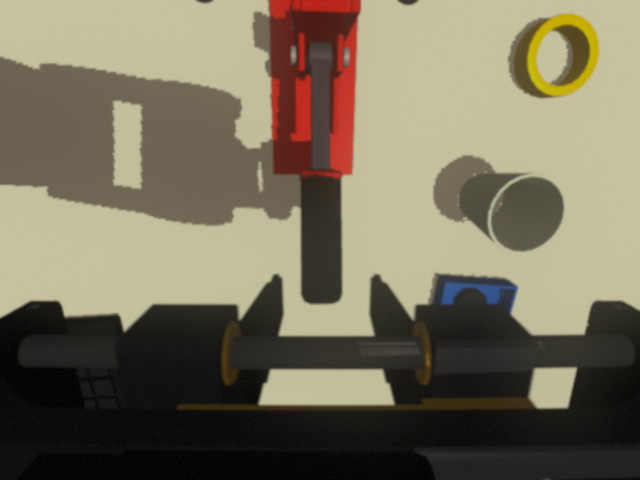

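View pics/t15.png

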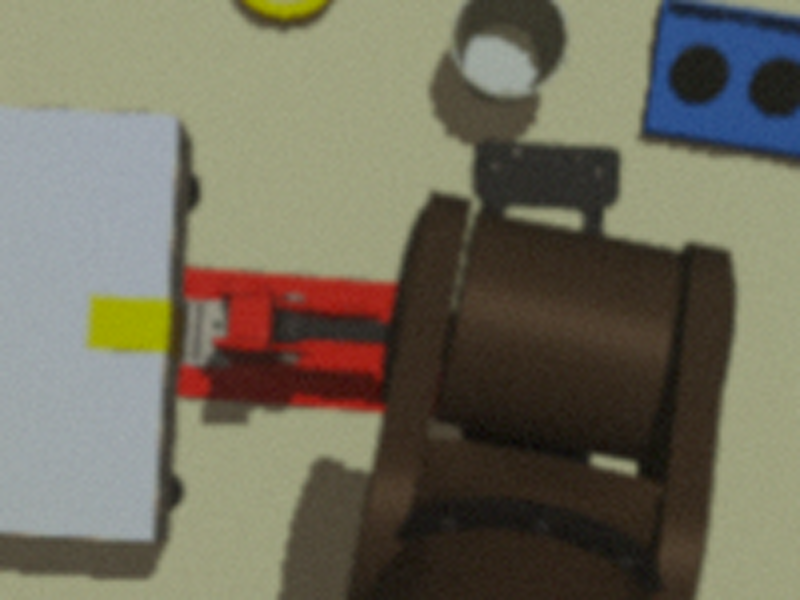

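```bash
python3 - <<'E'
from fit import *
from cell import *
W=eyes.read_camera("wrist")
q=(557.5,113.8,-.037);c,s=np.cos(q[2]),np.sin(q[2])
w=lambda L:[q[0]+c*L[0]-s*L[1],q[1]+s*L[0]+c*L[1],L[2]]
a=np.radians(18)
for r in (87,130,173):
    L=(0,-30-r*np.cos(a)-5.5*0,115+r*np.sin(a)+9.5); print(r,L,proj(W,w(L)))
print("plate",proj(W,[w((-40,-120,4)),w((40,-120,4))]))
print("tcp",proj(W,env.state()["eef_pos"]))
save("w15z.png",W["image"],(230,140,180,180),4)
E
```

```text
87 (0, np.float64(-112.74191691767835), np.float64(151.38447851062043)) [[320.46435481 192.98802292]]
130 (0, np.float64(-153.63734711836997), np.float64(164.67220926874316)) [[321.8444611  262.51520061]]
173 (0, np.float64(-194.53277731906155), np.float64(177.9599400268659)) [[323.2365578 332.1479151]]
plate [[272.49930693 175.23674779]
 [351.66332144 174.65066337]]
tcp [[327.27560898 295.00815   ]]
```

View pics/w15z.png

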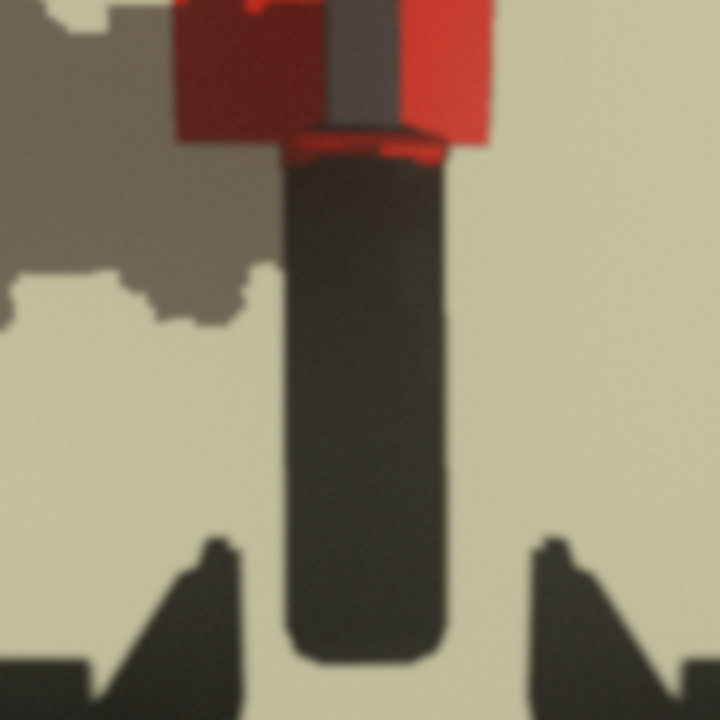

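>>> {"method": "send_rows", "body": {
  "plan": "1 0 8 0 0; 1 -1 8 0 0; 0 0 4 0 0; 0 0 4 0 0; 0 0 2 0 0; 0 0 0 0 0; 0 0 0 0 0"
}}

```text
t: 15.7
eef_pos: [552.7, -36.2, 178.9]
tcp_rot: [3.074, 0.026, 1.539]
ft_force: [-0.5, 0.6, -0.5]
opening: 0.003
```

```bash
python3 mv.py 551.5 -41 168 1.534 1; python3 -c "
from cell import *;from h import *
save('s16.png',eyes.read_camera('scene')['image'],(230,100,200,160),4)"
```

```text
t 15.7 pos [552.7 -36.2 178.9] rot [3.074 0.026 1.539] F [-0.5  0.6 -0.5] M [-0.05  0.07  0.05] op 0.3 toolz [ 0.067 -0.028 -0.997]
tool d [-4.5 -1.8 10.9] per row [-4.5 -1.8 10.9] roll 0.005
```

View pics/s16.png

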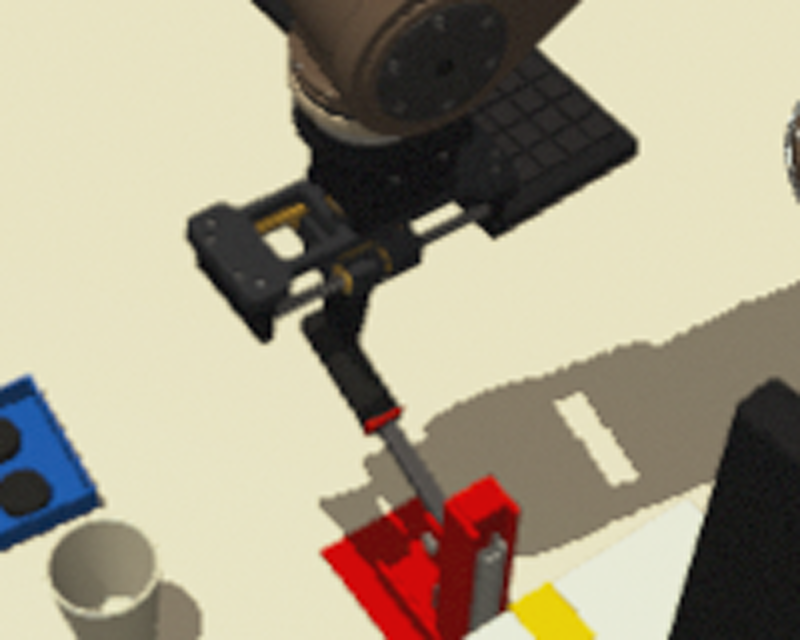

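>>> {"method": "send_rows", "body": {
  "plan": "-3 -2 12 0 0; -1 -1 15 0 0; 0 -1 15 0 0; 0 -1 15 0 0; 0 -1 12 0 0; 0 0 8 0 0"
}}

```text
t: 16.35
eef_pos: [553.7, -44.9, 100.4]
tcp_rot: [3.065, 0.029, 1.539]
ft_force: [-12.2, -2.1, 48.8]
opening: 0.004
```

```bash
python3 mv.py 551.5 -43 98 1.534 1; python3 -c "
from cell import *;from h import *
save('s17.png',eyes.read_camera('scene')['image'],(230,100,200,160),4)"
```

```text
t 16.35 pos [553.7 -44.9 100.4] rot [3.065 0.029 1.539] F [-12.2  -2.1  48.8] M [-0.3   1.66 -0.01] op 0.4 toolz [ 0.076 -0.031 -0.997]
tool d [ 1.9 -2.4  2.2] per row [ 1.9 -2.4  2.2] roll 0.005
```

View pics/s17.png

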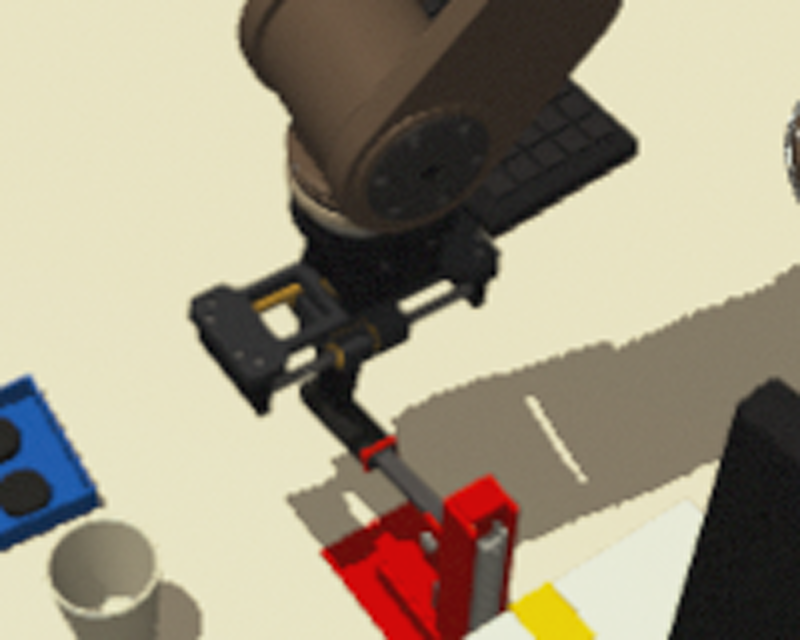

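>>> {"method": "send_rows", "body": {
  "plan": "0 1 -10 0 0; 0 1 -20 0 0; 0 1 -20 0 0; 0 1 -18 0 0; 0 0 -6 0 0; 0 0 0 0 0"
}}

```text
t: 17.0
eef_pos: [551.5, -44.2, 174.8]
tcp_rot: [3.064, 0.029, 1.538]
ft_force: [0.3, -0.5, -0.5]
opening: 0.002
```

```bash
python3 mv.py 551.5 -43 98 1.534 1; python3 -c "
from cell import *;from h import *
save('s18.png',eyes.read_camera('scene')['image'],(230,100,200,160),4)
save('w18.png',eyes.read_camera('wrist')['image'])"
```

```text
t 17.0 pos [551.5 -44.2 174.8] rot [3.064 0.029 1.538] F [ 0.3 -0.5 -0.5] M [-0.03  0.12 -0.01] op 0.2 toolz [ 0.076 -0.032 -0.997]
tool d [ 3.5 -6.  76.5] per row [ 3.5 -6.  76.5] roll 0.004
```

View pics/s18.png

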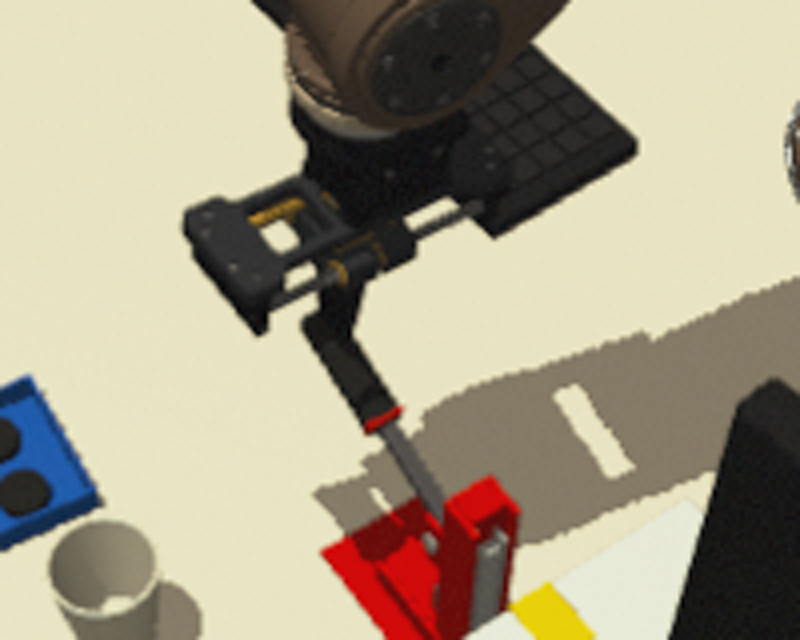

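View pics/w18.png

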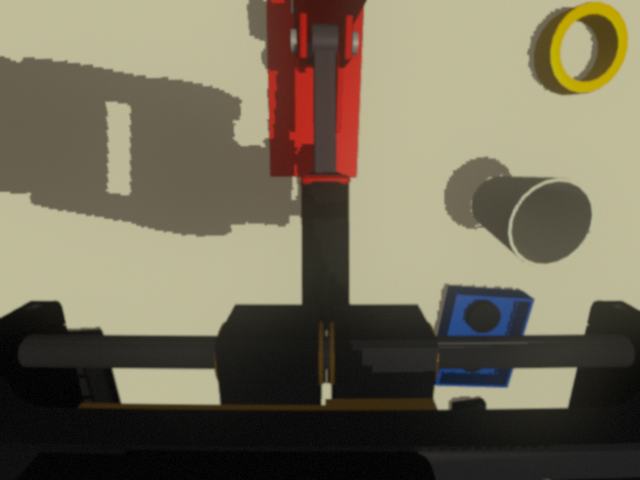

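```bash
python3 - <<'E'
import cv2,numpy as np
ims=[cv2.imread(f"pics/s{k}.png")[440:580,410:540] for k in (16,17,18)]
cv2.imwrite("pics/cmp.png",cv2.resize(np.hstack(ims),None,fx=2,fy=2))
E
```

```text
(no output)
```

View pics/cmp.png

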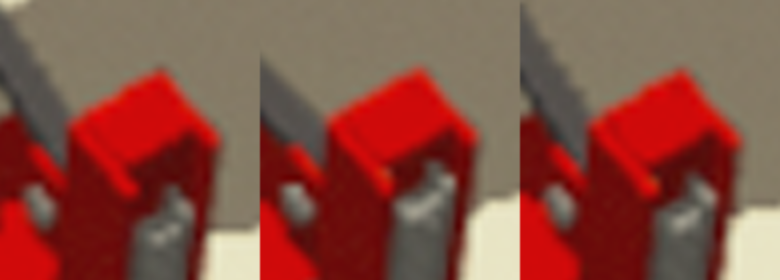

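>>> {"method": "send_rows", "body": {
  "plan": "1 -1 12 0 0; 1 -1 15 0 0; 0 -1 15 0 0; 0 -1 15 0 0; 0 -1 11 0 0; 0 0 5 0 0; 0 0 3 0 0"
}}

```text
t: 17.8
eef_pos: [553.2, -45.4, 99.0]
tcp_rot: [3.06, 0.031, 1.538]
ft_force: [-25.0, 4.4, 74.1]
opening: 0.005
```

```bash
python3 mv.py 551.5 -43 98 1.534 1; python3 -c "
from cell import *;from h import *
save('s19.png',eyes.read_camera('scene')['image'],(230,100,200,160),4)
save('t19.png',eyes.read_camera('top')['image'],(240,190,200,150),4)"
```

```text
t 17.8 pos [553.2 -45.4  99. ] rot [3.06  0.031 1.538] F [-25.    4.4  74.1] M [0.88 3.79 0.08] op 0.5 toolz [ 0.08  -0.033 -0.996]
tool d [ 2.3 -1.8  0.8] per row [ 2.3 -1.8  0.8] roll 0.004
```

View pics/s19.png

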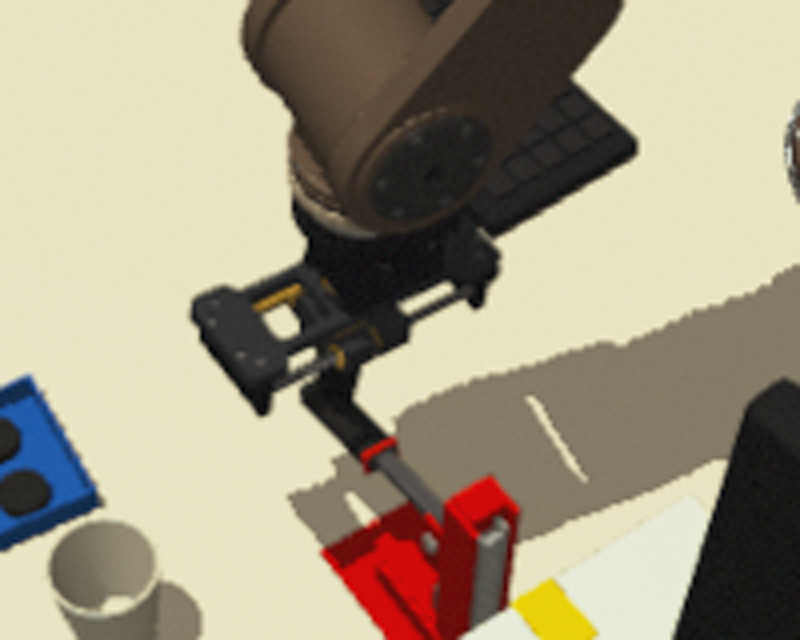

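View pics/t19.png

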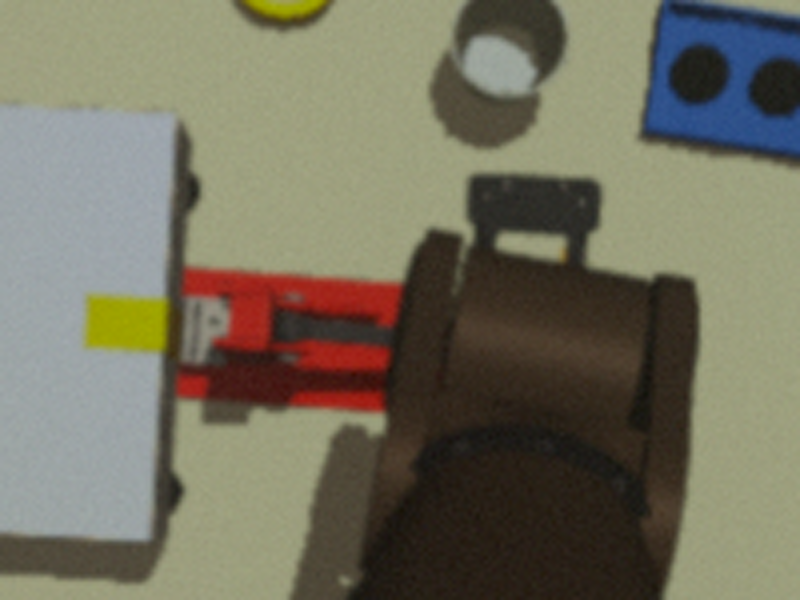

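>>> {"method": "send_rows", "body": {
  "plan": "0 0 -8 0 0; 0 1 -18 0 0; 0 1 -20 0 0; 0 1 -18 0 0; 0 1 -9 0 0; 0 1 -2 0 0; 0 0 0 0 0"
}}

```text
t: 18.6
eef_pos: [551.7, -44.2, 175.3]
tcp_rot: [3.059, 0.032, 1.538]
ft_force: [-1.1, 0.1, -1.1]
opening: 0.005
```

```bash
python3 mv.py 551.5 -43 98 1.534 1; python3 -c "
from cell import *;from h import *
save('s20.png',eyes.read_camera('scene')['image'],(230,100,200,160),4)
save('t20.png',eyes.read_camera('top')['image'],(240,190,200,150),4)
import cv2,numpy as np
ims=[cv2.imread(f'pics/s{k}.png')[440:580,410:540] for k in (17,18,19,20)]
cv2.imwrite('pics/cmp2.png',cv2.resize(np.hstack(ims),None,fx=1.5,fy=1.5))"
```

```text
t 18.6 pos [551.7 -44.2 175.3] rot [3.059 0.032 1.538] F [-1.1  0.1 -1.1] M [-0.06  0.06  0.04] op 0.5 toolz [ 0.082 -0.035 -0.996]
tool d [ 3.7 -6.6 77. ] per row [ 3.7 -6.6 77. ] roll 0.004
```

View pics/cmp2.png

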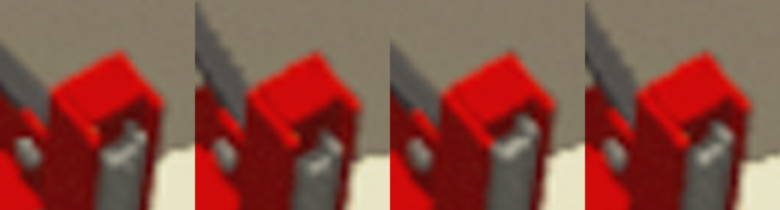

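View pics/s20.png

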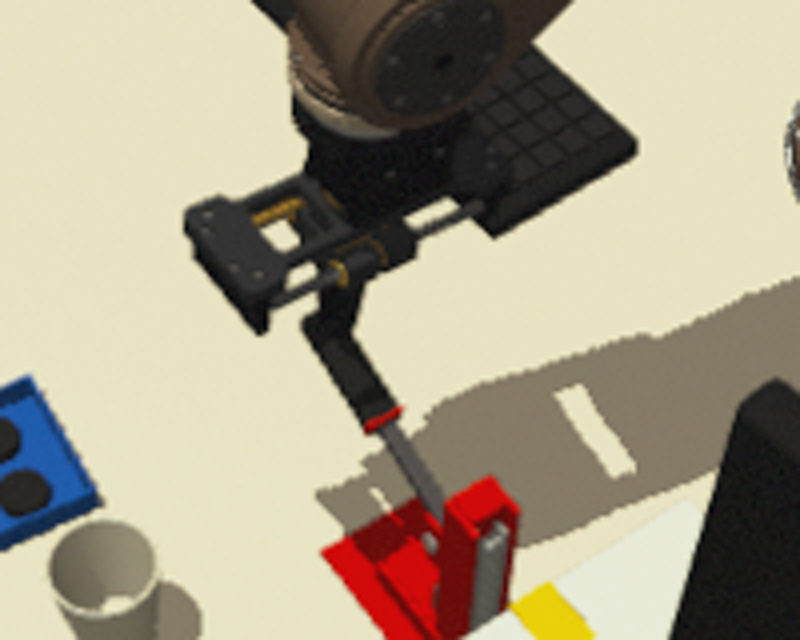

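View pics/t20.png

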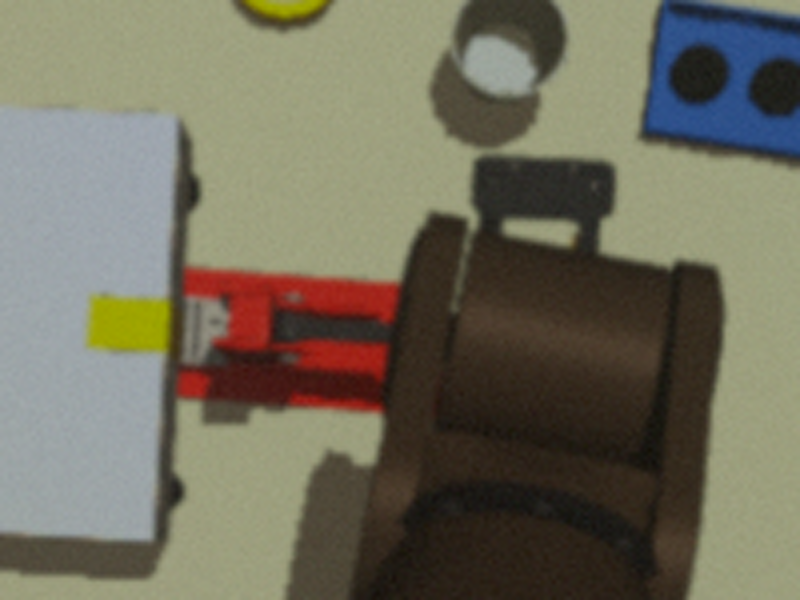

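>>> {"method": "send_rows", "body": {
  "plan": "1 -1 12 0 0; 1 -2 15 0 0; 0 -1 15 0 0; 0 -1 15 0 0; 0 -1 9 0 0; 0 0 3 0 0"
}}

```text
t: 19.3
eef_pos: [553.1, -46.1, 101.5]
tcp_rot: [3.053, 0.035, 1.538]
ft_force: [-7.5, 5.0, 33.0]
opening: 0.007
```

```bash
python3 mv.py 551.5 -43 98 1.534 1
```

```text
t 19.3 pos [553.1 -46.1 101.5] rot [3.053 0.035 1.538] F [-7.5  5.  33. ] M [1.04 1.   0.13] op 0.7 toolz [ 0.087 -0.038 -0.995]
tool d [ 3.1 -2.   3.2] per row [ 3.1 -2.   3.2] roll 0.004
```

```bash
python3 - <<'E'
from cell import *
from h import *
import pickle
S=eyes.read_camera("scene");T=eyes.read_camera("top");W=eyes.read_camera("wrist")
pickle.dump((S,T,W),open("st2.pkl","wb"))
save("s21.png",S["image"],(290,200,150,120),5)
save("t21.png",T["image"],(200,190,130,150),5)
save("w21.png",W["image"])
save("s21b.png",S["image"],(230,100,200,160),4)
import cv2
ims=[cv2.imread(f'pics/s{k}.png')[440:580,410:540] for k in ("18","19","20","21b")]
cv2.imwrite('pics/cmp3.png',cv2.resize(np.hstack(ims),None,fx=1.5,fy=1.5))
s=env.state();print(s["eef_pos"],s["ft_force"],s["t"])
E
```

```text
[553.04708184 -46.04284464 102.39452442] [-3.90996659  3.4795931  15.79893845] 19.45
```

View pics/s21.png

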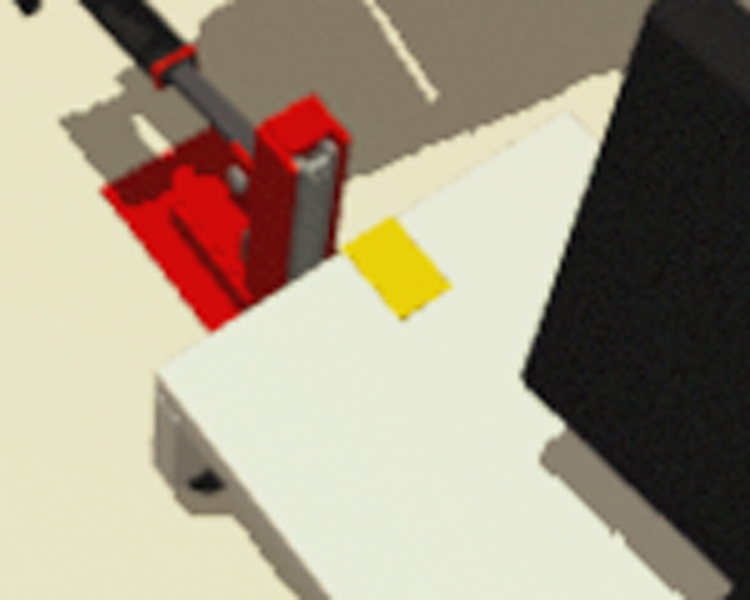

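View pics/t21.png

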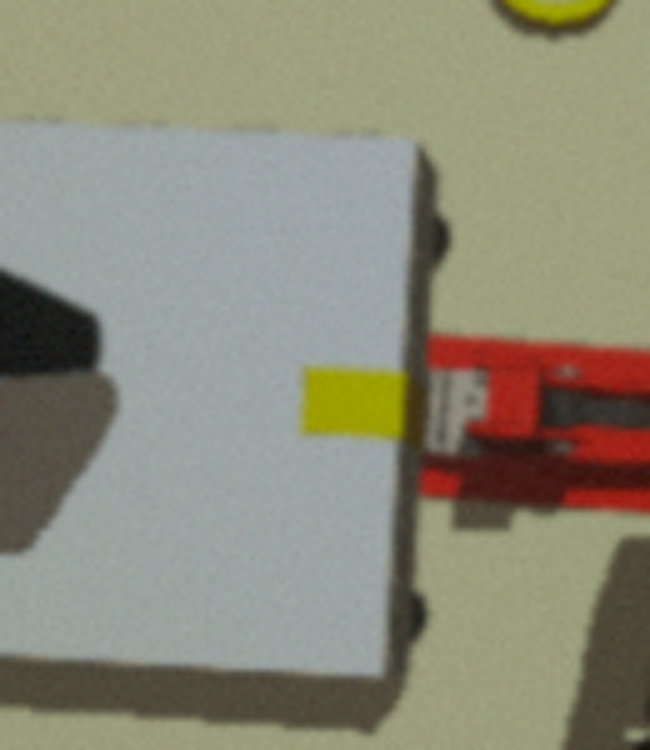

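View pics/cmp3.png

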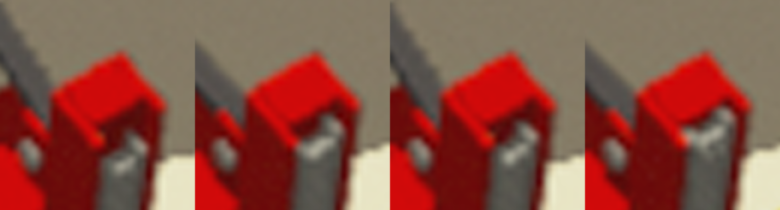

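View pics/w21.png

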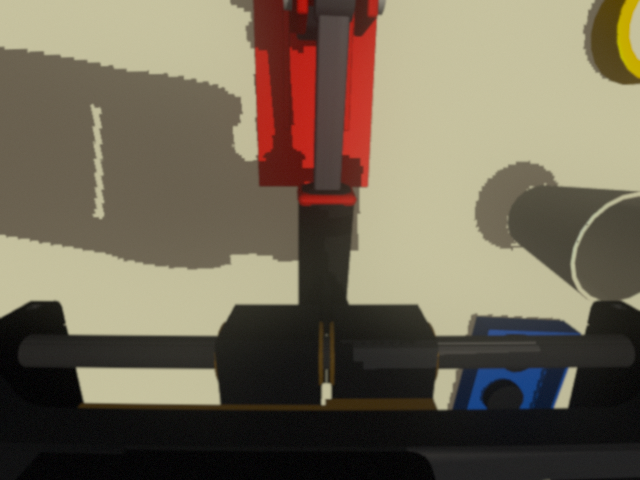

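```bash
python3 - <<'E'
from fit import *
px=lambda o,u:np.array(o)+(np.array(u,float)+.5)/5-.5
def tri(us,ut):
    r=least_squares(lambda X:np.r_[proj(S,X)[0]-us,proj(T,X)[0]-ut],[556,160,130],x_scale=[10,10,10]);return r.x,r.cost
o,n,t=(300,220),(290,200),(200,190)
for nm,a,b,c,d in [("far corner",(103,283),(425,146),(157,373),(418,143)),("near corner",(510,22),(392,675),(568,113),(386,675)),("tape+",(287,158),(413,373),(341,247),(409,370)),("tape-",(338,127),(411,438),(392,217),(406,437))]:
    A,ca=tri(px(o,a),px(t,b));B,cb=tri(px(n,c),px(t,d));print(nm,A.round(1),B.round(1),(B-A).round(1),round(ca,2),round(cb,2))
from cell import env
s=env.state();print(s["eef_pos"],s["ft_force"],s["t"])
# jack pose
S2,T2,W2=pickle.load(open("st2.pkl","rb"))
ob=[(S2,px(n,(103,188)),(40,-120,4)),(W2,(261,186),(-40,-120,4)),(W2,(368,186),(40,-120,4)),(T2,px(t,(430,337)),(40,36,4)),(T2,px(t,(422,495)),(-40,38,4))]
q,f=fit(ob[:3],[557,114,0]);print(q,f.tolist(),"saddle",q[0]-45*np.sin(q[2]),q[1]+45*np.cos(q[2]))
E
```

```text
far corner [674.8 148.8 123.8] [674.1 151.  136.4] [-0.7  2.1 12.6] 0.02 0.03
near corner [436.8 155.3 129.3] [436.7 157.5 139.9] [-0.2  2.1 10.6] 0.03 0.21
tape+ [570.7 150.5 131. ] [570.8 151.6 143. ] [ 0.1  1.1 12. ] 0.03 0.11
tape- [541.3 150.9 130.2] [541.1 152.2 141. ] [-0.2  1.3 10.8] 0.23 0.21
[553.04708184 -46.04284464 102.39452442] [-3.90996659  3.4795931  15.79893845] 19.45
[ 5.59740937e+02  1.13321299e+02 -4.42963678e-02] [[-1.0, 0.4], [-1.4, 0.1], [1.2, -0.0]] saddle 561.7336222093386 158.27715790899165
```

```bash
cat > reg.py <<'E'
from fit import *
from cell import *
S0=[S["image"],cv2.imread("pics/scene0.png")[:,:,::-1]];T0=[T["image"],cv2.imread("pics/top0.png")[:,:,::-1]]
ss=[];tt=[]
for _ in range(3): ss.append(eyes.read_camera("scene")["image"]);tt.append(eyes.read_camera("top")["image"])
st=env.state();print(st["eef_pos"].round(1),st["ft_force"].round(1),st["t"])
def g(l,cs=None): return np.mean([np.asarray(i,np.float32) for i in l],0)
def ecc(A,B,box,ch):
    x,y,w,h=box;m=12
    a=A[y:y+h,x:x+w,ch].copy();b=B[y-m:y+h+m,x-m:x+w+m,ch].copy()
    W=np.float32([[1,0,m],[0,1,m]])
    cc,W=cv2.findTransformECC(a/255,b/255,W,cv2.MOTION_TRANSLATION,(3,300,1e-6),None,3)
    return W[:,2]-m,cc
SA,SB,TA,TB=g(S0),g(ss),g(T0),g(tt)
# predicted shift for unit motions at point P
def model(P,cam):
    J=[]
    for e in np.eye(3): J.append(proj(cam,np.array(P)+e)[0]-proj(cam,P)[0])
    return np.array(J).T
pts={"tape":((556,165,130),[(S,SA,SB,(358,246,24,20)),(T,TA,TB,(258,262,24,18))]),
     "far":((674,151,130),[(S,SA,SB,(316,268,16,16)),(T,TA,TB,(274,212,16,14))]),
     "near":((437,157,130),[(T,TA,TB,(268,315,16,16)),(S,SA,SB,(392,218,16,14))])}
for n,(P,L) in pts.items():
    A=[];b=[]
    for c,a0,b0,box in L:
        for ch in (2,):
            try: d,cc=ecc(a0,b0,box,ch)
            except cv2.error as e: print("fail",n);continue
            print(n,"S" if c is S else "T",d.round(2),round(cc,3));A.append(model(P,c));b.append(d)
    A=np.vstack(A);b=np.concatenate(b)
    x,res,_,_=np.linalg.lstsq(A,b,rcond=None);print("  move",x.round(2),"resid",(A@x-b).round(2))
E
python3 reg.py
```

```text
[553.  -46.  102.4] [-2.8  3.2 15.9] 19.75
tape S [ 1.27 -1.95] 0.997
tape T [-1.83 -0.51] 0.997
  move [ 0.1   2.88 13.46] resid [-0.02 -0.   -0.01  0.01]
far S [ 0.86 -1.41] 0.984
far T [-1.34 -1.28] 0.991
  move [ 0.43  2.6  11.97] resid [-0.3  -0.04 -0.22  0.22]
near T [-1.22  0.28] 0.993
fail near
  move [-0.69  2.65  0.25] resid [ 0. -0.]
```

```bash
python3 -c "
from cell import *
job_done()
s=env.state();print(s['t'],s['eef_pos'],s['ft_force'])"
```

```text
the job is handed in; nothing more can be done
the job is handed in; nothing more can be done
```

I set the jack under the taped end, pumped three full strokes and handed the job in with the handle held right down. No verdict was reported, so the checks below are mine.

**Placing:** My first attempt to slide the jack tipped it, so I let it settle, regripped it and carried it just off the desk. Before pumping I measured the toe about 3.5 mm from the lift point. A weaker fit after the last stroke put it about 6 mm off. The limit is 12 mm when set and 16 mm at the end. The jack stood flat and square, within about 0.02 rad of the shelf.

**Lift:** Comparing the tape mark in the camera pictures before and after shows a rise of 13.5 mm. Three strokes should give 13 to 15 mm. Rougher checks at the shelf corners disagreed, reading 10.6 to 12.6 mm. I trusted the tape reading, because background in the corner pictures biases them low. I could not measure the feet directly.

**Hold:** The arm was pressing at about 16 N, steady over the last 0.3 s, with the fingertip at a height of 102 mm, which I read as the handle's stop. The second stroke had pressed harder than needed, at about 74 N; the wrist limit is 120 N.

**Surroundings:** The arm did not come near the shelf or the monitor. The tray, cup and tape roll looked unmoved in the pictures I viewed. The stapler was out of view after the carry, but the arm never went near it again.

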